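# Seat a keyed belt pulley on a leaning pump shaft and cap it

### The arm

A 7-joint arm with a two-finger parallel gripper is mounted at the origin on the work surface. World frame = base frame: x ahead of the robot, y to its left, z up, the work surface at z = 0. Lengths are in m, angles in rad, forces in N, time in s.
With the tool pointing down it reaches from about 0.35 to 0.9 m from the base axis. Payload 7.2 kg.
Tool frame: the origin (TCP) lies on the centre line of the jaws, within the pads' length; the fingertips stand 17 mm ahead of it and the grasp point (between the pads) lies 2 mm behind it; z points along the fingers, x is the direction in which the jaws open and shut, and the axes are right-handed (so a half turn about z gives the same grasp; the last joint's range is limited). The gripper opens to 88 mm and grips with 3 to 60 N. Pads are 20 mm wide; open, the fingers measure 115 mm over their backs; the gripper's body (75 mm by 178 mm) begins 61 mm behind the grasp point.
Start: joints at [-1.378, 0.411, -0.013, 1.596, 0.006, 1.134, -0.082], TCP at [0.161, 0.604, 0.217] pointing down, gripper open.
Joint ranges: [-2.95, 2.95], [-0.29, 1.99], [-1.47, 1.44], [0.14, 2.54], [-1.03, 4.17], [0.13, 1.85], [-2.86, 2.86]. Speed limits (rad/s): [2.39, 2.39, 3.01, 3.01, 3.14, 3.14, 3.14].

### API

Orientations are given as a unit quaternion [x, y, z, w].
In Python, from bench import r, cams, ticket, look_for, silhouettes gives the robot as it stands.
- The arm moves only by the tool servo_tool, never from a script. Its argument "motion" is one flat list of numbers, 6 for each row, row after row: the shift along the tool's x, y, z in m, then the turn, a rotation vector about the tool's x, y, z in rad. In form: [dx, dy, dz, wx, wy, wz, dx, dy, dz, wx, wy, wz, ...]. A call has 1 to 8 rows; each row is the pose to reach, as a shift and turn from the pose commanded when the call began, along the tool's axes at that moment; what a row does not reach only later rows make up. A row lasts 1/8 s, in which the tool goes at most 62.5 mm and 10.7 degrees, less where a joint would pass 70% of its speed; a pose out of reach is approached as far as the arm can. A call with a gripper value outside its range is refused whole. "fingers" is the closure, from 0 (fully open) to 1 (shut), set as the call begins (left out, the last holds). The fingers move at their own pace and stop on an object; "grip_force" is the grip in N (left out, the last holds). Time passes only in rows, so rows that repeat a pose let the fingers close. It gives the time, the measured TCP pose, the force and the opening at its end, in the units of the state.
- r.state(): the state, without advancing time (a new reading comes with each control period).
- cams.camera(name): name is "scene" or "top" or "wrist"; returns a dict with "pixels" (420x560x3 uint8, red, green, blue), "z_map" (420x560 float32, m along the optical axis (not along the pixel's ray), 0 where there is no reading), "mtx" (3x3 intrinsics, pixels), "R" (3x3) and "t" (3): a world point X has camera coordinates R X + t. Camera axes: x right, y down, z forward; pixel columns grow to the right and rows downward; lengths in m; the calibration is good to about 2 mm. A picture is of the moment at which its call begins.
- ticket.close_job(): hands the job in, once; it reports no verdict.
Trained networks look in the newest picture that a camera, given by its name, has taken for a name from the list of things; names that differ only in an ending like _2 or _b are one class to them, and where a whole thing is asked for, a point or a joint stands for the part that bears it (a point fixed in the world has none). Each returns a list of dicts, best first, with "p" (0 to 1); they miss things now and then, are a little off and sometimes report something else, mostly with a low value. They report only what shows in the picture. A call takes as long as a camera call. They do not tell look-alikes from the thing itself.
- look_for(camera, target): "xy" ([column, row] in pixels, amid what is visible of it).
- silhouettes(camera, target): "region" (420x560 bool, what is visible of it) and "xy" ([column, row] in pixels, amid what is visible of it).
The state is a dict: "clock": time; "joints": joint angles; "dq": joint speeds; "joint_efforts": joint torques, N m; "tcp_pos": TCP position; "orientation": TCP orientation; "wrist_force": force on the tool from outside, world axes, zero at the start; "moment": the same for the moment, N m; "opening": opening from 0.0 (shut) to 1.0 (fully open).
Only numpy, scipy, OpenCV 4.12 (cv2) and the standard library are available. Lean on these libraries where they do the work, as an engineer would, in place of code of your own. Each camera call takes 0.05 s, during which the arm holds its last target.

### The job

The belt pulley is stuck part-way down the pump's leaning shaft because its keyways do not line up with the keys. Turn the pulley on the shaft until the keyways drop over the keys and bring it fully home against the shoulder, then put the flanged steel cap over the end of the shaft so that its flange sits flat on the pulley's hub. Let go of both, and leave the tin, the rubber ring and the spanner where they are.

Things in the scene. Friction and masses are not known exactly. Their poses are not given: they have to be found in the camera images.
- shaft_shoulder (a point): Fixed: centre of the flat shoulder (42 mm across) of a pump on a steel stand, 150 mm above the bench. z runs out along the pump's shaft, which leans 29 degrees from vertical, its free end back towards the robot's side (-x, within 20 degrees of it seen from above). The shaft is steel, 24 mm in diameter, and does not turn.
- shaft_tip (a point): Fixed, axes as shaft_shoulder: the shaft's free end, 82 mm out from the shoulder. The last 5 mm taper to 17 mm across. A dark slot across the end face (along y), and a dark line down each side, lie in line with the keys.
- key_ends (a point): Fixed, axes as shaft_shoulder: on the shaft's axis 24 mm out from the shoulder, level with the outer ends of its two keys. The keys are on opposite sides, along +y and -y, 8 mm wide, 6 mm proud of the shaft, and reach from the shoulder to here.
- pulley_home (a point): Fixed point on the pump's shaft axis, 26 mm out from the shoulder, axes as shaft_shoulder: where pulley_center lies when the pulley is fully home (underside against the shoulder).
- cap_home (a point): Fixed point on the shaft axis, 83 mm out from the shoulder, axes as shaft_shoulder: where cap_center lies when the cap is fully on, with the pulley home.
- pulley_center (a point): Loose aluminium belt pulley, 0.4 to 0.85 kg, on the shaft: point on its axis half-way along its 52 mm length, z away from the pump. Rim 130 mm across, 20 mm thick, at the pump end (26 to 6 mm below this point). Bore 26 mm, with two opposite keyways along its +y and -y, 11 mm wide, 19.5 mm deep from the axis, seen as notches in the hub's end.
- pulley_hub (a point): Axis of the pulley's round hub, 16 mm beyond pulley_center, same axes: where to grip. The hub is 56 mm in diameter; it stands 32 mm out from the rim's face and ends 10 mm beyond this point. At the start the pulley rests on the key ends, 24 mm short of home, 30 to 150 degrees out of line; at most 90 degrees of turn lines it up. Within 3 degrees it slides down under a light push.
- cap_center (a point): Loose flanged steel cap, 0.25 kg, standing upright on the bench to one side of the pump: point on its axis half-way up its 62 mm height; z points out of its closed top. Round body 42 mm in diameter to grip; flange 64 mm across, the lowest 10 mm. From below a blind bore 27 mm in diameter (31 mm over the first 4 mm), 40 mm deep.
- tin: Bystander: grey tin, 72 mm across, 110 mm high, on the other side of the pump from the cap; origin at the centre of its underside.
- seal: Bystander: black rubber ring, 90 mm across, 22 mm high, lying beside the pump, right; origin at the centre of its underside.
- spanner: Bystander: steel spanner 190 mm long lying beside the pump, left; origin near its middle, x along it.
Things that resemble listed ones, but are neither listed nor needed, are in the scene too. What is meant by the part that bears cap_center is not blue, green or yellow, and is the smaller of those in its own colour.

How it is judged:
By the outcome, as a careful person would: the job done as asked, in the order asked, and still so for the second after the job is handed in, with the robot touching nothing.
It also fails if it takes over 58 s, if anything falls off the work surface, if the arm or the gripper's body presses on something with over 40 N, if the wrist force passes 120 N, or if a joint passes its speed limit or range.

## Working session

There is one attempt and no reset: what is moved stays moved. The work goes in short steps, Python scripts to look and compute and a tool call to move; the robot and the scene stay as the last step left them, time stands still between calls to the robot, and variables do not carry over. Pictures are saved under pics/ and viewed, and the job is handed in when it is done.

Besides the shell and the picture viewer there is one more tool, called in YAML: its name, and indented under it one key for each argument. servo_tool: Moves the arm, as the interface text tells. Its arguments: {"type":"object","properties":{"motion":{"type":"array","items":{"type":"number"}},"fingers":{"type":"number"},"grip_force":{"type":"number"}},"required":["motion"]}

```bash
ls; mkdir -p pics
cat > h.py <<'E'
import numpy as np,cv2
from bench import r,cams,ticket,look_for,silhouettes
from scipy.spatial.transform import Rotation as Rot
def cam(n):
    c=cams.camera(n); return c
def save(c,f,box=None,s=1):
    im=c['pixels'][:,:,::-1]
    if box: im=im[box[1]:box[3],box[0]:box[2]]
    if s!=1: im=cv2.resize(im,None,fx=s,fy=s,interpolation=cv2.INTER_CUBIC)
    cv2.imwrite('pics/'+f,im)
def cloud(c):
    z=c['z_map'];v,u=np.indices(z.shape);K=c['mtx']
    X=np.stack([(u-K[0,2])/K[0,0]*z,(v-K[1,2])/K[1,1]*z,z],-1)
    W=(X-c['t'])@c['R']
    W[z==0]=np.nan
    return W
def proj(c,P):
    q=np.atleast_2d(P)@c['R'].T+c['t'];q=q@c['mtx'].T
    return q[:,:2]/q[:,2:]
E
python3 - <<'E'
from h import *
print(r.state())
for n in ['scene','top','wrist']:
    c=cam(n);save(c,n+'0.png'); np.savez('/tmp/%s0.npz'%n,**c)
    print(n,-c['R'].T@c['t'],c['R'][2],c['mtx'][0,0])
    for t in ['pulley_center','cap_center','tin','seal','spanner']:
        print(t,[(np.round(d['xy']),round(d['p'],2)) for d in look_for(n,t)])
E
```

```text
pics
{'clock': 0.0, 'joints': array([-1.37817473,  0.41188246, -0.01270745,  1.59704341,  0.005597  ,
        1.13430233, -0.0821811 ]), 'dq': array([-6.49544305e-06,  5.24923592e-04,  6.75576128e-04,  5.51017911e-04,
       -1.49074032e-03,  3.37992478e-04, -1.25659818e-03]), 'joint_efforts': array([ 6.86450476e-04, -5.87942362e+01,  6.42064400e-01, -2.91094172e+01,
       -5.39326295e-02,  1.83261913e-02,  1.63014879e-04]), 'tcp_pos': array([0.16108127, 0.60334839, 0.21572024]), 'orientation': array([ 7.93043776e-01,  6.09164124e-01, -5.98527148e-04,  5.30801889e-04]), 'wrist_force': array([-0.42100723,  0.29457797, -0.77176208]), 'moment': array([-0.04349211,  0.02412709, -0.03681278]), 'opening': 0.9990989032504286}
scene [0.91799419 0.76602595 1.10207643] [-0.31314982 -0.59961932 -0.73647394] 534.6205299942807
pulley_center [(array([237., 244.]), 0.98)]
cap_center [(array([273., 158.]), 0.87), (array([234., 208.]), 0.85), (array([221., 160.]), 0.77), (array([240., 180.]), 0.67), (array([274., 198.]), 0.65)]
tin [(array([304., 348.]), 0.82)]
seal [(array([173., 218.]), 0.66)]
spanner [(array([264., 390.]), 0.93)]
top [ 0.38519754 -0.01230343  1.38114631] [ 0.11613972 -0.00198791 -0.9932309 ] 515.4878739717682
pulley_center [(array([262., 163.]), 0.85)]
cap_center [(array([355., 214.]), 0.89), (array([412., 290.]), 0.88), (array([390., 237.]), 0.76), (array([352., 261.]), 0.69), (array([438., 241.]), 0.68)]
tin [(array([173., 190.]), 0.93)]
seal [(array([387., 147.]), 0.65)]
spanner [(array([174., 152.]), 0.73)]
wrist [0.09201325 0.62203197 0.38372288] [ 0.24865158 -0.0653514  -0.96638584] 366.35379772338615
pulley_center []
cap_center []
tin []
seal []
spanner []
```

View pics/scene0.png

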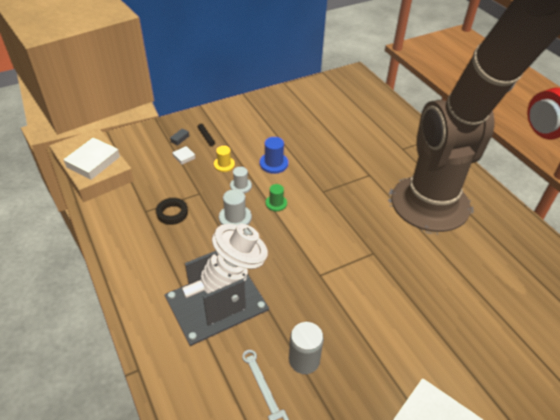

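View pics/top0.png

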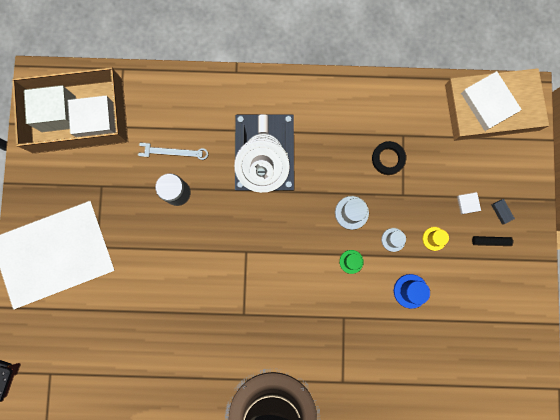

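Run:
```python
import numpy as np,cv2
c=np.load('/tmp/top0.npz');im=c['pixels'][180:320,320:470,::-1]
cv2.imwrite('pics/capcrop.png',cv2.resize(im,None,fx=4,fy=4,interpolation=cv2.INTER_CUBIC))
im=c['pixels'][100:220,200:330,::-1]
cv2.imwrite('pics/pulcrop.png',cv2.resize(im,None,fx=4.8,fy=4.8,interpolation=cv2.INTER_CUBIC))
```

```text
(no output)
```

View pics/capcrop.png

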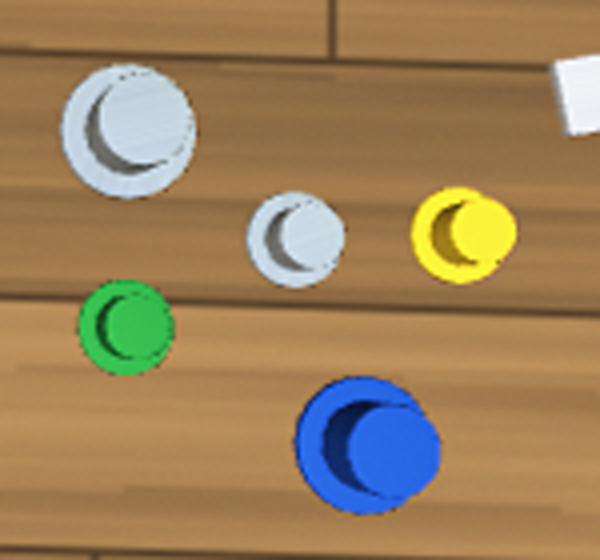

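View pics/pulcrop.png

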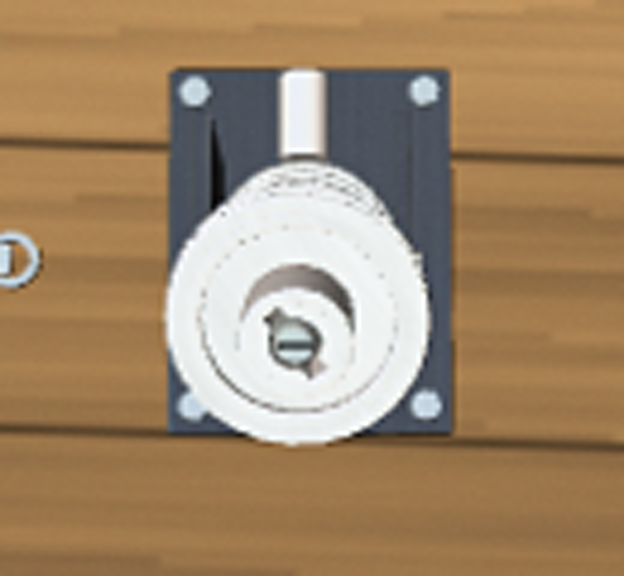

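Run:
```python
from h import *
c=np.load('/tmp/top0.npz');c={k:c[k] for k in c}
W=cloud(c)
for (u,v) in [(355,214),(394,239),(352,261),(412,290),(437,240)]:
    sub=W[v-18:v+19,u-18:u+19].reshape(-1,3);sub=sub[~np.isnan(sub[:,0])]
    h=sub[sub[:,2]>0.03]; 
    print((u,v),'top z',np.percentile(h[:,2],90),'n',len(h))
    t=h[h[:,2]>np.percentile(h[:,2],90)-.006]; print('  top ctr',(t[:,:2].max(0)+t[:,:2].min(0))/2,np.ptp(t[:,:2],axis=0))
    f=sub[(sub[:,2]>0.006)]; print('  all',(f[:,:2].max(0)+f[:,:2].min(0))/2,np.ptp(f[:,:2],axis=0))
# pulley
P=W[110:210,220:310]
Q=P.reshape(-1,3);Q=Q[~np.isnan(Q[:,0])]
print('max z',Q[:,2].max(),Q[Q[:,2].argmax()])
# rim plane: initial guess axis leaning to -x
m=Q[(Q[:,2]>0.15)]
print(len(m),m.mean(0))
np.save('/tmp/pul.npy',m)
```

```text
(355, 214) top z 0.0901906985710582 n 488
  top ctr [ 0.53440674 -0.19539358] [0.05889311 0.05832803]
  all [ 0.5344085  -0.19777084] [0.0893805  0.08363794]
(394, 239) top z 0.0639851768247105 n 236
  top ctr [ 0.46563368 -0.30732065] [0.03876156 0.03913846]
  all [ 0.47331073 -0.31750592] [0.08465762 0.08131398]
(352, 261) top z 0.06394904017736415 n 228
  top ctr [ 0.40371397 -0.1969991 ] [0.0383926  0.04098945]
  all [ 0.40877821 -0.19933873] [0.07241943 0.0899031 ]
(412, 290) top z 0.08986487815604255 n 547
  top ctr [ 0.33149843 -0.35342306] [0.05699445 0.05585718]
  all [ 0.33421502 -0.35068609] [0.0938281  0.08176389]
(437, 240) top z 0.06357067244789233 n 252
  top ctr [ 0.47136477 -0.41733163] [0.03875181 0.04113349]
  all [ 0.46715097 -0.42532726] [0.07114453 0.09127217]
max z 0.23281935142802 [0.62363405 0.03901469 0.23281935]
2332 [0.61927895 0.04072024 0.19335676]
```

Run:
```python
from h import *
from scipy.optimize import least_squares
out=[]
for n,box in [('top',(220,110,310,210)),('scene',(205,215,275,275))]:
    c=np.load('/tmp/%s0.npz'%n);c={k:c[k] for k in c}
    W=cloud(c);P=W[box[1]:box[3],box[0]:box[2]].reshape(-1,3)
    P=P[~np.isnan(P[:,0])];P=P[(P[:,2]>.15)&(abs(P[:,0]-.62)<.1)&(abs(P[:,1]-.04)<.09)]
    # ransac planes with normal within 45 of vertical
    rng=np.random.default_rng(0);best=[];Q=P.copy()
    for k in range(2):
        b=(0,)
        for i in range(3000):
            a=Q[rng.choice(len(Q),3,False)];nn=np.cross(a[1]-a[0],a[2]-a[0]);L=np.linalg.norm(nn)
            if L<1e-6: continue
            nn/=L; nn*=np.sign(nn[2])
            th=np.degrees(np.arccos(nn[2]))
            if not(20<th<38): continue
            m=abs((Q-a[0])@nn)<.0015
            if m.sum()>b[0]: b=(m.sum(),m)
        I=Q[b[1]];ce=I.mean(0);nn=np.linalg.svd(I-ce)[2][2];nn*=np.sign(nn[2])
        # 2D minimal circle
        e1=np.cross(nn,[0,1,0]);e1/=np.linalg.norm(e1);e2=np.cross(nn,e1)
        uv=np.c_[(I-ce)@e1,(I-ce)@e2].astype(np.float32)
        (cx,cy),R=cv2.minEnclosingCircle(uv)
        print(n,'plane',b[0],'n',nn.round(3),'tilt',np.degrees(np.arccos(nn[2])).round(1),'az',np.degrees(np.arctan2(nn[1],nn[0])).round(1),'circ ctr',(ce+cx*e1+cy*e2).round(4),'R',round(R,4))
        Q=Q[~b[1]]
```

```text
top plane 492 n [-0.486 -0.009  0.874] tilt 29.1 az -178.9 circ ctr [0.6174 0.041  0.1882] R 0.0647
top plane 389 n [-0.442 -0.027  0.897] tilt 26.3 az -176.5 circ ctr [0.6195 0.0413 0.1829] R 0.065
scene plane 459 n [-0.5   -0.022  0.866] tilt 30.0 az -177.5 circ ctr [0.6172 0.0427 0.1879] R 0.0667
scene plane 230 n [-0.442  0.109  0.89 ] tilt 27.1 az 166.1 circ ctr [0.6192 0.0464 0.1803] R 0.0666
```

```bash
cat > fit.py <<'E'
from h import *
from scipy.optimize import least_squares
def axes(az):
    t=np.radians(29);n=np.array([-np.sin(t)*np.cos(az),-np.sin(t)*np.sin(az),np.cos(t)])
    y=np.array([np.sin(az),-np.cos(az),0]) # horizontal, perp
    y=-y if y[1]<0 else y
    return n,y,np.cross(y,n)   # z,y,x   (x = y cross z)
def sdf(rho,h,off):  # pulley+shaft; h from shoulder; off = pulley underside
    def cyl(a,b,R):
        q=np.stack([rho-R,np.maximum(a-h,h-b)],-1)
        return np.minimum(q.max(-1),0)+np.linalg.norm(np.maximum(q,0),axis=-1)
    return np.minimum(np.minimum(cyl(off,off+.02,.065),cyl(off+.02,off+.052,.028)),cyl(0,.082,.012))
def fitp(P,off,x0=(.64,.04,0)):
    def f(p):
        n,y,x=axes(p[2]);S=np.array([p[0],p[1],.150+ (p[3] if len(p)>3 else 0)])
        d=P-S;h=d@n;rho=np.linalg.norm(d-h[:,None]*n,axis=1)
        return sdf(rho,h,off)
    return least_squares(f,list(x0)+[0],loss='soft_l1',f_scale=.0015),f
E
python3 - <<'E'
from fit import *
for n,box in [('top',(220,110,310,210)),('scene',(205,215,275,275))]:
    c=np.load('/tmp/%s0.npz'%n);c={k:c[k] for k in c}
    W=cloud(c);P=W[box[1]:box[3],box[0]:box[2]].reshape(-1,3)
    P=P[~np.isnan(P[:,0])]
    d=P-[.617,.041,.188];n0=axes(0)[0];h=d@n0;rho=np.linalg.norm(d-h[:,None]*n0,axis=1)
    P=P[(h>-.008)&(h<.05)&(rho<.075)]
    s,f=fitp(P,.024)
    print(n,len(P),s.x,np.degrees(s.x[2]),np.median(abs(f(s.x))))
    n_,y,x=axes(s.x[2]);S=np.array([s.x[0],s.x[1],.15+s.x[3]])
    print(n_,'hub',S+n_*.066,'tip px',proj(c,S+n_*.082),proj(c,S+n_*.076))
st=r.state();R0=Rot.from_quat(st['orientation']).as_matrix();print(R0.round(3))
E
```

```text
top 1990 [ 0.63822446  0.04175348  0.0241056  -0.00218476] 1.381149063814123 0.0021215857470542367
[-0.48466877 -0.01168549  0.87461971] hub [0.60623632 0.04098224 0.20554014] tip px [[261.05394716 171.97790608]] [[261.15762755 171.14622236]]
scene 1460 [ 0.63756119  0.04194014  0.04010974 -0.00203565] 2.298118990876664 0.0014782476345615372
[-0.48441969 -0.01944038  0.87461971] hub [0.60558949 0.04065708 0.20568925] tip px [[248.17316242 229.54866019]] [[247.06327745 231.59372257]]
[[ 0.258  0.966 -0.   ]
 [ 0.966 -0.258  0.   ]
 [ 0.    -0.    -1.   ]]
```

```bash
cat > goal.py <<'E'
from fit import *
S=np.array([.638,.0418,.1497]);AZ=np.radians(1.8)
n,ey,ex=axes(AZ)
def goalR(phi):  # tool x = rotated by phi about tool z, phi=0: tool x in plane, forward
    z=-n; x=np.array([np.cos(AZ),np.sin(AZ),0]);x=x-(x@z)*z;x/=np.linalg.norm(x)
    R=np.column_stack([x,np.cross(z,x),z])
    return R@Rot.from_rotvec([0,0,phi]).as_matrix()
def delta(p,R,st=None):
    st=st or r.state();R0=Rot.from_quat(st['orientation']).as_matrix()
    return np.r_[R0.T@(p-st['tcp_pos']),Rot.from_matrix(R0.T@R).as_rotvec()]
E
python3 - <<'E'
from goal import *
p=S+n*(.066+.13);print(p,delta(p,goalR(0)).round(4))
E
```

```text
[0.5430242  0.03881527 0.32112546] [-0.4475  0.5146 -0.1046 -0.3232  0.4347  1.2496]
```

servo_tool:
  motion: [-0.4475, 0.5146, -0.1046, -0.3232, 0.4347, 1.2496, -0.4475, 0.5146, -0.1046, -0.3232, 0.4347, 1.2496, -0.4475, 0.5146, -0.1046, -0.3232, 0.4347, 1.2496, -0.4475, 0.5146, -0.1046, -0.3232, 0.4347, 1.2496, -0.4475, 0.5146, -0.1046, -0.3232, 0.4347, 1.2496, -0.4475, 0.5146, -0.1046, -0.3232, 0.4347, 1.2496, -0.4475, 0.5146, -0.1046, -0.3232, 0.4347, 1.2496, -0.4475, 0.5146, -0.1046, -0.3232, 0.4347, 1.2496]
  fingers: 0

```text
clock: 1.9
tcp_pos: [0.4382, 0.1932, 0.2927]
orientation: [0.968, 0.014, 0.251, -0.004]
wrist_force: [1.0, 0.6, 0.2]
opening: 1.002
```

Run:
```python
from goal import *
p=S+n*(.066+.13);print(delta(p,goalR(0)).round(4),r.state()['joints'].round(3),r.state()['clock'])
```

```text
[ 0.1015  0.1573  0.0237 -0.0005 -0.0015 -0.0024] [-1.169 -0.209  0.335  2.211  0.582  0.842 -1.13 ] 1.9
```

servo_tool:
  motion: [0.05, 0.08, 0.012, 0, 0, 0, 0.1015, 0.1573, 0.0237, 0, 0, 0, 0.1015, 0.1573, 0.0237, 0, 0, 0, 0.1015, 0.1573, 0.0237, 0, 0, 0]

```text
clock: 2.4
tcp_pos: [0.5449, 0.0352, 0.3221]
orientation: [0.968, 0.011, 0.251, -0.004]
wrist_force: [-0.2, 0.3, 0.2]
opening: 1.005
```

Run:
```python
from goal import *
p=S+n*(.066+.13);print(delta(p,goalR(0)).round(4),r.state()['joints'].round(3),r.state()['clock'])
c=cam('wrist');save(c,'w1.png');np.savez('/tmp/w1.npz',**c)
Sx=S
print(proj(c,[S+n*.082,S+n*.076,S+n*.044]))
t=[(np.round(d['xy']),round(d['p'],2)) for d in look_for('wrist','pulley_center')];print(t)
```

```text
[-0.002  -0.0036 -0.      0.0022 -0.0018 -0.0085] [-1.101 -0.225  0.766  2.101  0.434  0.75  -0.538] 2.4
[[273.72605235 203.95630323]
 [273.72958657 202.23166178]
 [273.74631451 194.06870554]]
[(array([274., 185.]), 0.61)]
```

View pics/w1.png

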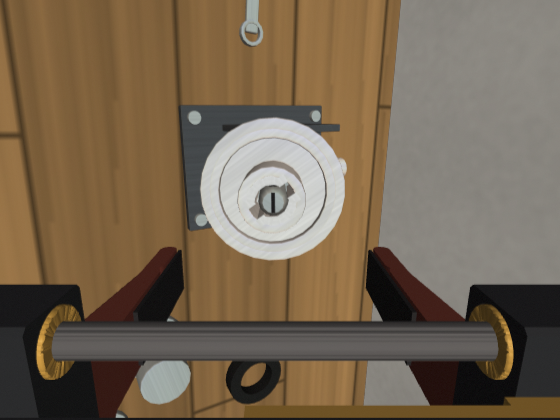

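```bash
cat > rect.py <<'E'
from goal import *
def rect(c,h,f,half=.04,N=560,S=S):
    # image: right = ex, up = ey in plane at height h
    s=2*half/N
    src=np.array([S+n*h+a*half*ex+b*half*ey for a,b in [(-1,1),(1,1),(1,-1),(-1,-1)]])
    uv=proj(c,src).astype(np.float32)
    H=cv2.getPerspectiveTransform(uv,np.float32([[0,0],[N,0],[N,N],[0,N]]))
    im=cv2.warpPerspective(c['pixels'][:,:,::-1].copy(),H,(N,N),flags=cv2.INTER_CUBIC)
    cv2.circle(im,(N//2,N//2),int(.028/s),(0,0,255),1);cv2.circle(im,(N//2,N//2),2,(0,0,255),-1)
    cv2.imwrite('pics/'+f,im)
E
python3 - <<'E'
from rect import *
c=np.load('/tmp/w1.npz');c={k:c[k] for k in c}
rect(c,.076,'rect1.png')
print(ex,ey,n)
E
```

```text
[0.87418814 0.02747247 0.48480962] [-0.03141076  0.99950656 -0.        ] [-0.4845704  -0.01522824  0.87461971]
```

View pics/rect1.png

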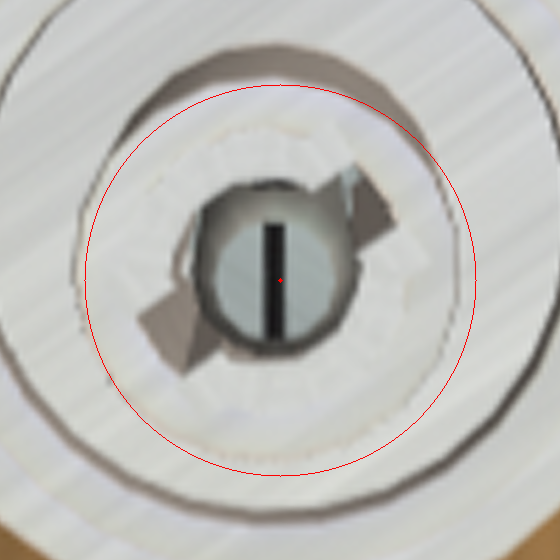

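Run:
```python
from goal import *
for f in ['w1','top0','scene0']:
    c=np.load('/tmp/%s.npz'%f);c={k:c[k] for k in c}
    W=cloud(c);P=W.reshape(-1,3);P=P[~np.isnan(P[:,0])]
    d=P-S;h=d@n;rho=np.linalg.norm(d-h[:,None]*n,axis=1)
    P=P[(h>.030)&(h<.09)&(rho<.072)]
    def F(p):
        nn=axes(p[2])[0];Q=P-np.array([p[0],p[1],.15+p[3]]);hh=Q@nn;rr=np.linalg.norm(Q-hh[:,None]*nn,axis=1)
        return sdf(rr,hh,.024)
    for fixaz in (0,1):
        if fixaz:
            s=least_squares(lambda q:F([q[0],q[1],AZ,q[2]]),[S[0],S[1],0],loss='soft_l1',f_scale=.001);x=s.x[[0,1,1,2]];x[2]=AZ
        else:
            s=least_squares(F,[S[0],S[1],AZ,0],loss='soft_l1',f_scale=.001);x=s.x
        nn=axes(x[2])[0];print(f,len(P),x.round(4),np.degrees(x[2]).round(2),'hub',(np.array([x[0],x[1],.15+x[3]])+nn*.066).round(4),np.median(abs(F(x))))
print('cur',S+.066*n)
```

```text
w1 16060 [ 0.6379  0.0425  0.0369 -0.0018] 2.11 hub [0.6059 0.0413 0.206 ] 0.001471173173196099
w1 16060 [ 0.6379  0.0424  0.0314 -0.0018] 1.8 hub [0.6059 0.0414 0.206 ] 0.001486122350861565
top0 2273 [ 0.6384  0.0417  0.0262 -0.0028] 1.5 hub [0.6064 0.0409 0.2049] 0.0024973568092248044
top0 2273 [ 0.6384  0.0418  0.0314 -0.0028] 1.8 hub [0.6064 0.0408 0.2049] 0.0025036412325452825
scene0 1622 [ 0.6372  0.0416  0.0415 -0.0023] 2.38 hub [0.6052 0.0403 0.2054] 0.0016586646234613318
scene0 1622 [ 0.6372  0.0413  0.0314 -0.0023] 1.8 hub [0.6052 0.0403 0.2055] 0.0016570270914615416
cur [0.60601835 0.04079494 0.2074249 ]
```

```bash
sed -i 's/S=np.array.*;AZ/S=np.array([.6373,.0418,.1497]);AZ/' goal.py
python3 - <<'E'
from goal import *
print(delta(S+n*.19,goalR(np.radians(30))).round(4))
E
```

```text
[-4.00e-04  1.30e-03  5.50e-03 -2.00e-04  1.00e-04  5.22e-01]
```

servo_tool:
  motion: [0, 0.001, 0.005, 0, 0, 0.18, 0, 0.001, 0.005, 0, 0, 0.36, 0, 0.001, 0.005, 0, 0, 0.522, 0, 0.001, 0.005, 0, 0, 0.522, 0, 0.001, 0.005, 0, 0, 0.522]

```text
clock: 3.12
tcp_pos: [0.5451, 0.0401, 0.3162]
orientation: [0.94, -0.233, 0.241, -0.068]
wrist_force: [0.5, -0.5, -1.3]
opening: 1.0
```

Run:
```python
from goal import *
print(delta(S+n*.066,goalR(np.radians(30))).round(4),r.state()['joints'].round(3))
```

```text
[ 6.000e-04  1.100e-03  1.243e-01 -1.000e-04  5.000e-04  6.400e-03] [-0.996 -0.185  0.684  2.104  0.371  0.717 -1.001]
```

servo_tool:
  motion: [0.0005, 0.001, 0.04, 0, 0, 0, 0.0005, 0.001, 0.08, 0, 0, 0, 0.0005, 0.001, 0.105, 0, 0, 0, 0.0005, 0.001, 0.124, 0, 0, 0, 0.0005, 0.001, 0.124, 0, 0, 0, 0.0005, 0.001, 0.124, 0, 0, 0]

```text
clock: 3.88
tcp_pos: [0.6054, 0.0401, 0.2085]
orientation: [0.939, -0.235, 0.241, -0.068]
wrist_force: [-0.4, -0.2, 0.6]
opening: 1.0
```

Run:
```python
from goal import *
print(delta(S+n*.066,goalR(np.radians(30))).round(4),r.state()['joints'].round(3),r.state()['wrist_force'])
c=cam('wrist');save(c,'w2.png');c=cam('scene');save(c,'s2.png',(170,170,330,290),5)
```

```text
[-0.0009 -0.0003  0.0009 -0.0002 -0.0001  0.0026] [-0.926  0.162  0.829  2.148 -0.186  0.383 -0.469] [-0.3640022  -0.15194676  0.58508119]
```

View pics/w2.png

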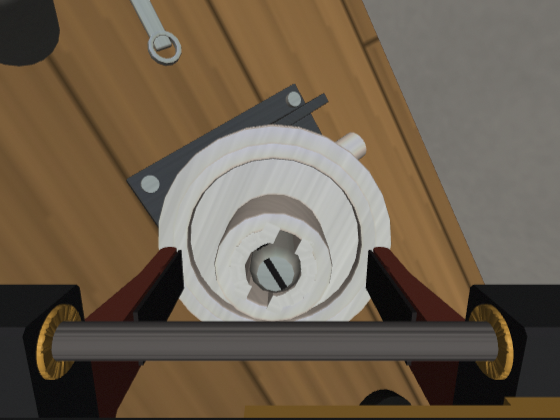

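View pics/s2.png

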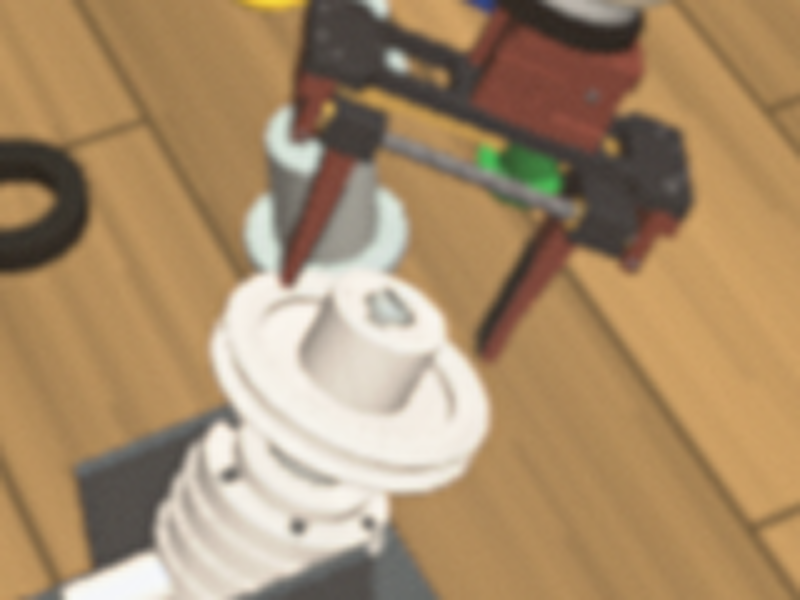

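Run:
```python
from goal import *
st=r.state();R=Rot.from_quat(st['orientation']).as_matrix();p=st['tcp_pos'];print(p,st['orientation'],R.round(3))
c=cam('wrist');np.savez('/tmp/w2.npz',**c);s=cam('scene');np.savez('/tmp/s2.npz',**s)
for nm,o in [('tcp',[0,0,0]),('tip+',[.044,0,.017]),('tip-',[-.044,0,.017]),('body',[0,0,-.063])]:
    q=p+R@np.array(o);print(nm,proj(c,q).round(0),proj(s,q).round(0))
for h in (.044,.076,.082): print(h,proj(c,S+n*h).round(0),proj(s,S+n*h).round(0))
print('wrist cam in tool',R.T@(-c['R'].T@c['t']-p))
W=cloud(c);print(W[250,180],W[250,370],R.T@(W[250,176]-p),R.T@(W[250,374]-p),R.T@(W[215,275]-p))
W=cloud(s)
for u,v in [(227,225),(268,241)]: print(R.T@(W[v,u]-p))
```

```text
[0.60562098 0.04039307 0.20895888] [ 0.93910785 -0.23474     0.241266   -0.06902386] [[ 0.773 -0.408  0.486]
 [-0.474 -0.88   0.016]
 [ 0.421 -0.243 -0.874]]
tcp [[278. 263.]] [[245. 234.]]
tip+ [[359. 251.]] [[224. 233.]]
tip- [[195. 251.]] [[260. 246.]]
body [[279. 338.]] [[257. 212.]]
0.044 [[275. 247.]] [[241. 242.]]
0.076 [[275. 271.]] [[247. 231.]]
0.082 [[276. 276.]] [[248. 229.]]
wrist cam in tool [-0.00143856 -0.0695319  -0.16789296]
[0.57090652 0.07004092 0.19706785] [0.6393468  0.02827095 0.23551727] [-0.0469489  -0.01015424 -0.00890981] [ 0.04435138 -0.01020037 -0.00883781] [-0.00131001 -0.02668779 -0.00813287]
[ 0.04851001 -0.01061096 -0.01195093]
[-0.05083973 -0.01183991 -0.01097009]
```

Run:
```python
from goal import *
st=r.state();R=Rot.from_quat(st['orientation']).as_matrix();p=st['tcp_pos']
for f in ['w2','s2']:
    c=np.load('/tmp/%s.npz'%f);c={k:c[k] for k in c}
    T=(cloud(c)-p)@R
    for sg in (1,-1):
        m=(sg*T[...,0]>.040)&(sg*T[...,0]<.062)&(abs(T[...,1])<.016)&(T[...,2]<.03)&(T[...,2]>-.06)
        q=T[m];print(f,sg,m.sum(),'z pct',np.percentile(q[:,2],[1,50,90,97,100]).round(4) if len(q) else '', 'y',np.percentile(q[:,1],[3,97]).round(4) if len(q) else '','x',np.percentile(q[:,0],[3,97]).round(4))
        v,u=np.where(m);print('   px',u.min(),u.max(),v.min(),v.max())
    im=c['pixels'][:,:,::-1]
    b=(130,200,430,420) if f=='w2' else (200,180,310,260)
    cv2.imwrite('pics/z_%s.png'%f,cv2.resize(im[b[1]:b[3],b[0]:b[2]],None,fx=2.6 if f=='w2' else 7,fy=2.6 if f=='w2' else 7,interpolation=cv2.INTER_CUBIC))
```

```text
w2 1 4613 z pct [-0.0593 -0.0256  0.0239  0.0294  0.03  ] y [-0.0138  0.0114] x [0.0421 0.0586]
   px 347 445 217 320
w2 -1 4216 z pct [-0.0595 -0.0289  0.0247  0.0261  0.03  ] y [-0.0134  0.0107] x [-0.0595 -0.0451]
   px 103 204 216 320
s2 1 191 z pct [-0.059  -0.0226  0.0243  0.0253  0.0295] y [-0.0144  0.0123] x [0.0435 0.0606]
   px 215 238 204 240
s2 -1 209 z pct [-0.0596 -0.0236  0.0258  0.0292  0.0299] y [-0.0137  0.0125] x [-0.0602 -0.0434]
   px 256 280 219 255
```

View pics/z_s2.png

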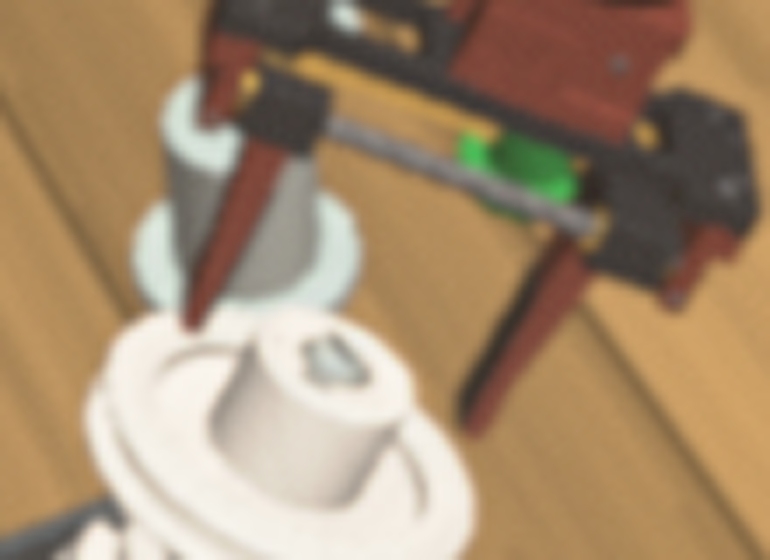

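View pics/z_w2.png

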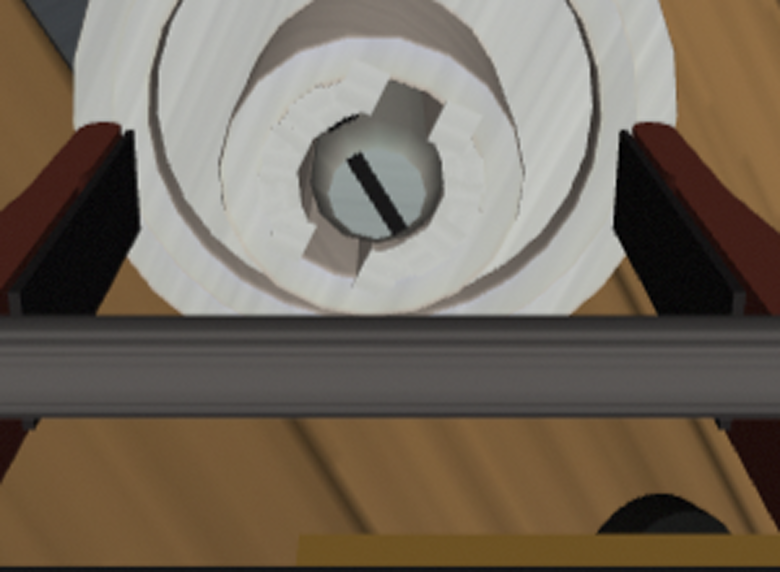

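Run:
```python
from goal import *
st=r.state();R=Rot.from_quat(st['orientation']).as_matrix();p=st['tcp_pos']
c=np.load('/tmp/w2.npz');c={k:c[k] for k in c}
s=np.load('/tmp/s2.npz');s={k:s[k] for k in s}
for z in (.017,0,-.01,-.02): 
  for y in (-.01,.01): print(z,y,proj(c,p+R@[-.044,y,z]).round(0),proj(s,p+R@[-.0575,y,z]).round(0))
T=(cloud(c)-p)@R
for v,u in [(250,178),(255,178),(270,178),(285,178),(300,165),(340,280),(340,200),(320,140),(252,165),(300,140)]: print((u,v),T[v,u].round(4),c['pixels'][v,u])
```

```text
0.017 -0.01 [[194. 233.]] [[265. 251.]]
0.017 0.01 [[196. 268.]] [[265. 246.]]
0 -0.01 [[187. 244.]] [[269. 245.]]
0 0.01 [[189. 282.]] [[268. 240.]]
-0.01 -0.01 [[182. 251.]] [[270. 242.]]
-0.01 0.01 [[185. 291.]] [[270. 237.]]
-0.02 -0.01 [[176. 259.]] [[272. 239.]]
-0.02 0.01 [[179. 301.]] [[272. 233.]]
(178, 250) [-0.0554  0.0025  0.0246] [87 87 85]
(178, 255) [-0.045  -0.0092 -0.013 ] [10 11 10]
(178, 270) [-0.0456 -0.0017 -0.0126] [14 12 14]
(178, 285) [-0.0454  0.0045 -0.0152] [10 10  9]
(165, 300) [-0.0454  0.0016 -0.0348] [11 11 11]
(280, 340) [-0.0003 -0.0254 -0.1021] [85 82 81]
(200, 340) [-0.0164 -0.0263 -0.1035] [86 82 80]
(140, 320) [-0.0454 -0.0053 -0.0613] [17 15 14]
(165, 252) [-0.0509 -0.0104 -0.0125] [65 29 23]
(140, 300) [-0.0466 -0.0101 -0.0566] [33 15 11]
```

servo_tool:
  motion: [0, 0, 0, 0, 0, 0, 0, 0, 0, 0, 0, 0, 0, 0, 0, 0, 0, 0]
  fingers: 0.5
  grip_force: 8

```text
clock: 4.45
tcp_pos: [0.6055, 0.0402, 0.208]
orientation: [0.939, -0.235, 0.241, -0.068]
wrist_force: [-0.9, 0.4, 0.1]
opening: 0.696
```

Run:
```python
from goal import *
st=r.state();print(st['opening'],st['wrist_force'],st['moment'],delta(S+n*.066,goalR(np.radians(30))).round(4))
c=cam('wrist');save(c,'w3.png');c=cam('scene');save(c,'s3.png',(200,180,310,260),7)
```

```text
0.696026062376435 [-0.93120592  0.40432991  0.06706196] [-0.14546542  0.54599309  0.01446549] [-0.0007 -0.0003  0.0004 -0.0002 -0.      0.0016]
```

View pics/w3.png

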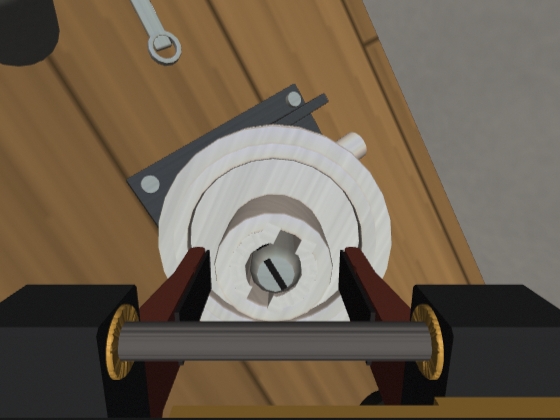

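View pics/s3.png

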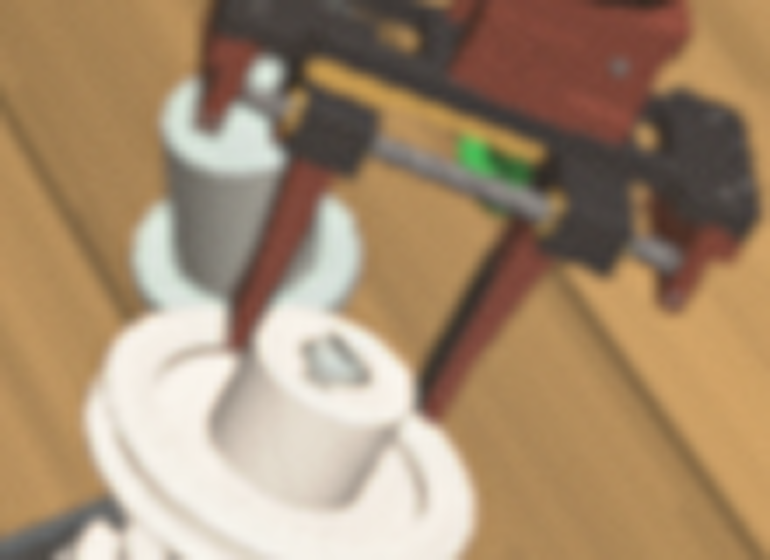

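servo_tool:
  motion: [0, 0, 0, 0, 0, 0, 0, 0, 0, 0, 0, 0]

```text
clock: 4.8
tcp_pos: [0.6054, 0.0403, 0.2078]
orientation: [0.939, -0.235, 0.241, -0.068]
wrist_force: [-3.1, 0.7, 1.1]
opening: 0.637
```

Run:
```python
from goal import *
st=r.state();print(st['opening'],st['wrist_force'],st['moment'],delta(S+n*.066,goalR(np.radians(30))).round(4))
```

```text
0.6370333711093863 [-3.06629839  0.70738605  1.0576669 ] [0.06943019 0.7853907  0.12016315] [-0.0004 -0.0003  0.0003  0.0001  0.0004  0.0018]
```

servo_tool:
  motion: [0, 0, 0, 0, 0, 0, 0, 0, 0.003, 0, 0, 0, 0, 0, 0.003, 0, 0, 0]
  fingers: 0.25

```text
clock: 5.18
tcp_pos: [0.6071, 0.04, 0.2051]
orientation: [0.939, -0.235, 0.241, -0.068]
wrist_force: [-0.3, 0.7, 0.2]
opening: 0.752
```

servo_tool:
  motion: [0, 0, 0, 0, 0, 0, 0, 0, 0, 0, 0, 0, 0, 0, 0, 0, 0, 0]
  fingers: 0.5
  grip_force: 30

```text
clock: 5.55
tcp_pos: [0.6068, 0.0402, 0.2052]
orientation: [0.939, -0.235, 0.241, -0.068]
wrist_force: [0.0, -0.3, -0.8]
opening: 0.627
```

Run:
```python
from goal import *
st=r.state();print(st['opening'],st['wrist_force'],st['moment'],delta(S+n*.063,goalR(np.radians(30))).round(4))
c=cam('scene');save(c,'s4.png',(200,180,310,260),7)
```

```text
0.6274510500567819 [ 0.04056766 -0.2725773  -0.78931906] [-0.03813156  0.71220576  0.09644427] [-0.0005 -0.0004  0.0003  0.0001  0.0003  0.0017]
```

View pics/s4.png

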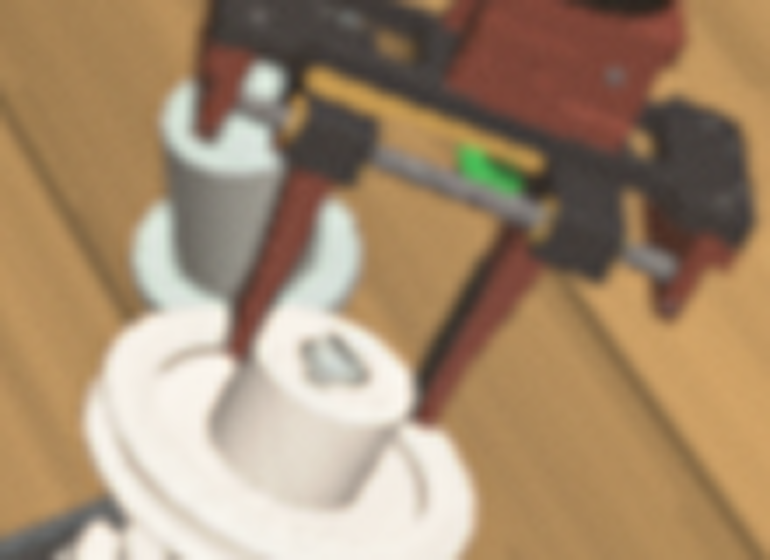

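servo_tool:
  motion: [0, 0, 0, 0, 0, -0.14, 0, 0, 0, 0, 0, -0.28, 0, 0, 0, 0, 0, -0.42, 0, 0, 0, 0, 0, -0.56, 0, 0, 0, 0, 0, -0.7, 0, 0, 0, 0, 0, -0.84, 0, 0, 0, 0, 0, -0.84]
  grip_force: 40

```text
clock: 6.48
tcp_pos: [0.6075, 0.0401, 0.2055]
orientation: [0.953, 0.168, 0.248, 0.036]
wrist_force: [4.5, 0.8, -3.7]
opening: 0.623
```

Run:
```python
from rect import *
st=r.state();print(st['opening'],st['wrist_force'],st['moment'],delta(S+n*.063,goalR(np.radians(-24))).round(4),st['joints'].round(2))
c=cam('top');save(c,'t5.png',(200,110,330,210),6);c=cam('wrist');rect(c,.076,'r5.png')
```

```text
0.6225906458634828 [ 4.50279545  0.84233144 -3.74645628] [0.08948128 0.11725941 0.03491723] [-0.0007 -0.001   0.0003  0.0004 -0.0008 -0.1019] [-0.73  0.15  0.61  2.14 -0.07  0.37  0.26]
```

View pics/r5.png

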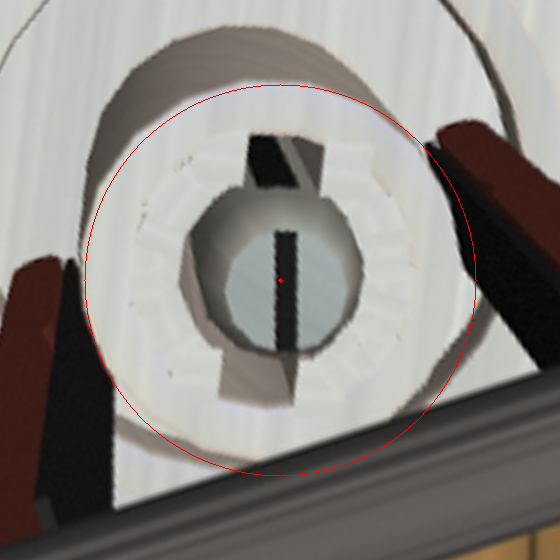

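servo_tool:
  motion: [0, 0, 0.001, 0, 0, -0.05, 0, 0, 0.002, 0, 0, -0.1, 0, 0, 0.003, 0, 0, -0.1, 0, 0, 0.004, 0, 0, -0.1]

```text
clock: 7.08
tcp_pos: [0.6094, 0.0403, 0.2022]
orientation: [0.944, 0.215, 0.246, 0.048]
wrist_force: [4.0, 0.2, -1.1]
opening: 0.619
```

Run:
```python
from rect import *
st=r.state();print(st['opening'],st['wrist_force'],st['wrist_force']@n,st['moment'],delta(S+n*.063,goalR(np.radians(-24))).round(4))
```

```text
0.6192128782856738 [ 4.00602872  0.23674869 -1.14960451] -2.9502749474448415 [-0.06134482 -0.17085265 -0.03968361] [-0.0007 -0.001  -0.0036  0.0003 -0.001  -0.003 ]
```

servo_tool:
  motion: [0, 0, 0.003, 0, 0, 0, 0, 0, 0.006, 0, 0, 0, 0, 0, 0.009, 0, 0, 0, 0, 0, 0.012, 0, 0, 0]

```text
clock: 7.58
tcp_pos: [0.6152, 0.0405, 0.1915]
orientation: [0.944, 0.216, 0.246, 0.048]
wrist_force: [5.2, 0.0, -0.0]
opening: 0.624
```

Run:
```python
from rect import *
st=r.state();print(st['opening'],st['wrist_force'],st['wrist_force']@n,st['moment'],delta(S+n*.063,goalR(np.radians(-24))).round(4))
c=cam('scene');save(c,'s6.png',(190,180,300,290),5)
```

```text
0.6242728828530926 [ 5.16103300e+00  3.52988623e-03 -4.94730024e-02] -2.5442076225780146 [-0.0287248  -0.43940583 -0.00346653] [-0.0006 -0.0009 -0.0158  0.0002 -0.0008 -0.001 ]
```

View pics/s6.png

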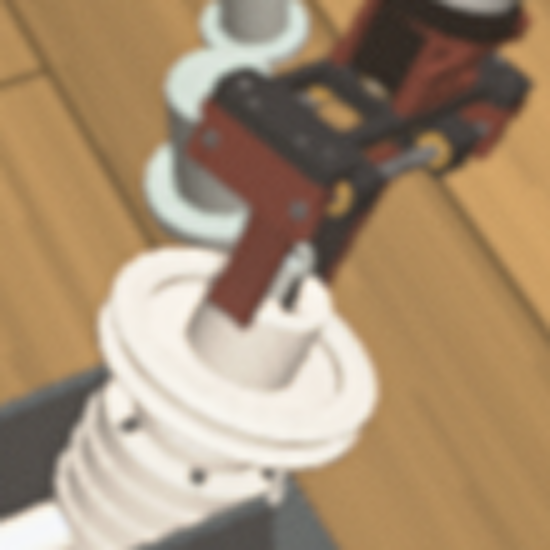

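servo_tool:
  motion: [0, 0, 0.003, 0, 0, 0, 0, 0, 0.006, 0, 0, 0, 0, 0, 0.008, 0, 0, 0, 0, 0, 0.009, 0, 0, 0, 0, 0, 0.0095, 0, 0, 0]

```text
clock: 8.25
tcp_pos: [0.6192, 0.0411, 0.1844]
orientation: [0.944, 0.216, 0.246, 0.047]
wrist_force: [-15.7, 0.3, 27.1]
opening: 0.626
```

Run:
```python
from rect import *
st=r.state();print(st['opening'],st['wrist_force'],st['wrist_force']@n,st['moment'],delta(S+n*.063,goalR(np.radians(-24))).round(4))
```

```text
0.6258582255309288 [-15.67646532   0.34849926  27.06147014] 31.259539069042486 [-0.02867907  1.25055683  0.04491096] [-0.0008 -0.0006 -0.0239 -0.0015 -0.0013 -0.0017]
```

servo_tool:
  motion: [0, 0, -0.0012, 0, 0, 0, 0, 0, -0.0012, 0, 0, 0, 0, 0, -0.0012, 0, 0, 0, 0, 0, -0.0012, 0, 0, 0]
  fingers: 0

```text
clock: 8.75
tcp_pos: [0.6185, 0.0405, 0.1836]
orientation: [0.944, 0.216, 0.245, 0.048]
wrist_force: [0.6, 0.1, 0.2]
opening: 0.995
```

servo_tool:
  motion: [0, 0, -0.02, 0, 0, 0, 0, 0, -0.06, 0, 0, 0, 0, 0, -0.12, 0, 0, 0, 0, 0, -0.15, 0, 0, 0, 0, 0, -0.15, 0, 0, 0]

```text
clock: 9.38
tcp_pos: [0.5464, 0.0389, 0.3175]
orientation: [0.943, 0.216, 0.248, 0.047]
wrist_force: [0.1, 0.5, 0.0]
opening: 1.001
```

Run:
```python
from rect import *
st=r.state();print(st['opening'],st['wrist_force'],st['joints'].round(2))
c=cam('wrist');save(c,'w7.png');rect(c,.052,'r7.png');np.savez('/tmp/w7.npz',**c)
c=cam('top');np.savez('/tmp/t7.npz',**c)
W=cloud(np.load('/tmp/w7.npz'));P=W.reshape(-1,3);P=P[~np.isnan(P[:,0])]
d=P-S;h=d@n;rho=np.linalg.norm(d-h[:,None]*n,axis=1)
for a,b in [(.015,.024),(.045,.06),(0,.006)]:
    m=(rho>a)&(rho<b)&(h>.01)&(h<.1);print(a,np.median(h[m]).round(4))
for off in (0,.012,.024):
    Q=P[(h>.008)&(h<.09)&(rho<.072)]
    def F(p):
        nn=axes(p[2])[0];D=Q-np.array([p[0],p[1],.15+p[3]]);hh=D@nn;rr=np.linalg.norm(D-hh[:,None]*nn,axis=1)
        return sdf(rr,hh,off)
    s=least_squares(F,[S[0],S[1],AZ,0],loss='soft_l1',f_scale=.001);print(off,s.x.round(4),s.cost)
```

```text
1.0013460098477154 [0.12033233 0.46258271 0.04394236] [-0.91 -0.17  0.62  2.1   0.33  0.7  -0.03]
0.015 0.0514
0.045 0.0191
0 0.0815
0 [ 0.6374  0.0428  0.0352 -0.0019] 0.027779467588958575
0.012 [ 0.6356  0.0352 -0.1086  0.0028] 0.03709852845772163
0.024 [ 0.6486  0.0433  0.0349 -0.023 ] 0.0438747500580737
```

View pics/r7.png

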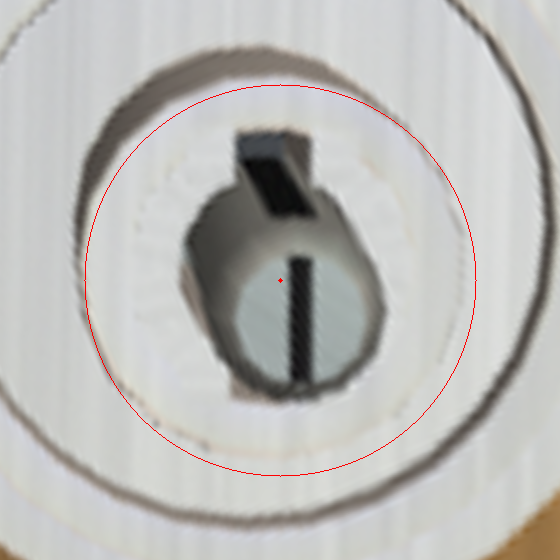

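View pics/w7.png

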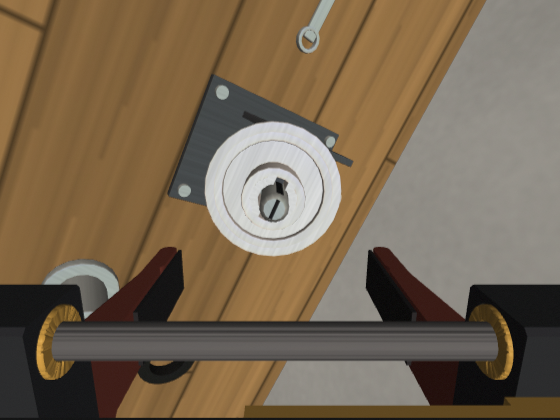

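Run:
```python
from goal import *
D=np.array([[1,0,0],[0,-1,0],[0,0,-1.]])
print(delta(np.array([.466,-.307,.20]),D).round(4))
```

```text
[-0.2625  0.2585  0.0562  0.0973 -0.5008  0.4399]
```

servo_tool:
  motion: [-0.2625, 0.2585, 0.0562, 0.0973, -0.5008, 0.4399, -0.2625, 0.2585, 0.0562, 0.0973, -0.5008, 0.4399, -0.2625, 0.2585, 0.0562, 0.0973, -0.5008, 0.4399, -0.2625, 0.2585, 0.0562, 0.0973, -0.5008, 0.4399, -0.2625, 0.2585, 0.0562, 0.0973, -0.5008, 0.4399, -0.2625, 0.2585, 0.0562, 0.0973, -0.5008, 0.4399, -0.2625, 0.2585, 0.0562, 0.0973, -0.5008, 0.4399, -0.2625, 0.2585, 0.0562, 0.0973, -0.5008, 0.4399]

```text
clock: 10.48
tcp_pos: [0.4656, -0.3073, 0.1993]
orientation: [1.0, -0.001, -0.001, 0.0]
wrist_force: [0.6, 1.3, -0.5]
opening: 0.999
```

```bash
cat > capf.py <<'E'
from goal import *
def capfit(P,x0):
    # P world points; upright cap on bench
    def f(q):
        rho=np.hypot(P[:,0]-q[0],P[:,1]-q[1]);h=P[:,2]-q[2]
        def cyl(a,b,R):
            k=np.stack([rho-R,np.maximum(a-h,h-b)],-1);return np.minimum(k.max(-1),0)+np.linalg.norm(np.maximum(k,0),axis=-1)
        return np.minimum(cyl(0,.01,.032),cyl(0,.062,.021))
    s=least_squares(f,[*x0,0],loss='soft_l1',f_scale=.001);return s.x,np.median(abs(f(s.x)))
E
python3 - <<'E'
from capf import *
D=np.array([[1,0,0],[0,-1,0],[0,0,-1.]])
st=r.state();print(delta(np.array([.466,-.307,.20]),D).round(4),st['joints'].round(2))
c=cam('wrist');save(c,'w8.png');np.savez('/tmp/w8.npz',**c)
for f in ('w8','t7','scene0'):
    c=np.load('/tmp/%s.npz'%f);P=cloud(c).reshape(-1,3);P=P[~np.isnan(P[:,0])]
    P=P[(P[:,2]>.006)&(P[:,2]<.075)&(np.hypot(P[:,0]-.466,P[:,1]+.307)<.042)]
    print(f,len(P),capfit(P,[.466,-.307]))
E
```

```text
[ 0.0004 -0.0003 -0.0007  0.0007  0.0024 -0.0019] [-0.23  0.45  0.99  1.83 -0.42  1.1   0.91]
w8 3246 (array([ 0.46459244, -0.30823697, -0.00100648]), np.float64(0.0004087834945400706))
t7 426 (array([ 0.46602448, -0.30886797, -0.0004963 ]), np.float64(0.001199536581508058))
scene0 377 (array([ 4.64919378e-01, -3.08522726e-01,  1.09804648e-05]), np.float64(0.0012262889241093956))
```

View pics/w8.png

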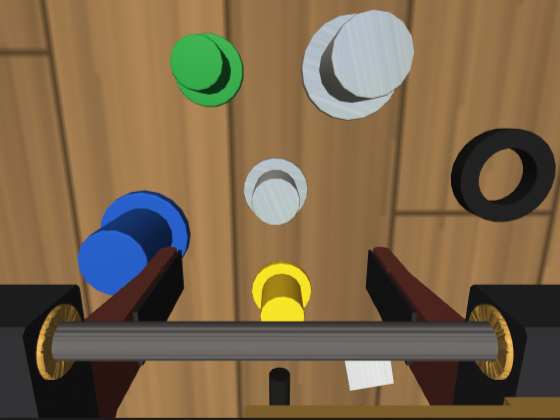

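Run:
```python
from goal import *
D=np.array([[1,0,0],[0,-1,0],[0,0,-1.]])
print(delta(np.array([.465,-.3085,.04]),D).round(4))
```

```text
[-0.0013  0.0021  0.1597  0.0004  0.0013  0.0005]
```

servo_tool:
  motion: [-0.0013, 0.0021, 0.05, 0, 0.001, 0, -0.0013, 0.0021, 0.1, 0, 0.001, 0, -0.0013, 0.0021, 0.14, 0, 0.001, 0, -0.0013, 0.0021, 0.1597, 0, 0.001, 0, -0.0013, 0.0021, 0.1597, 0, 0.001, 0, -0.0013, 0.0021, 0.1597, 0, 0.001, 0]

```text
clock: 11.28
tcp_pos: [0.466, -0.3097, 0.0424]
orientation: [1.0, 0.0, 0.002, 0.001]
wrist_force: [-0.4, 0.3, 0.0]
opening: 0.999
```

Run:
```python
from goal import *
D=np.array([[1,0,0],[0,-1,0],[0,0,-1.]])
st=r.state();print(st['wrist_force'],delta(np.array([.465,-.3085,.04]),D).round(4))
```

```text
[-0.36036775  0.32577997  0.00934357] [-0.001  -0.0012  0.0024  0.0016 -0.0031  0.0004]
```

servo_tool:
  motion: [-0.001, -0.0012, 0.002, 0.0016, -0.003, 0, -0.001, -0.0012, 0.002, 0.0016, -0.003, 0]

```text
clock: 11.52
tcp_pos: [0.4643, -0.3082, 0.0397]
orientation: [1.0, -0.0, -0.0, -0.0]
wrist_force: [-0.5, 0.6, 1.0]
opening: 0.999
```

Run:
```python
from goal import *
D=np.array([[1,0,0],[0,-1,0],[0,0,-1.]])
st=r.state();print(st['wrist_force'],delta(np.array([.465,-.3085,.04]),D).round(4))
```

```text
[-0.52569978  0.55375959  0.99746182] [ 0.0007  0.0003 -0.0003 -0.0008  0.0007 -0.0001]
```

servo_tool:
  motion: [0, 0, 0, 0, 0, 0, 0, 0, 0, 0, 0, 0, 0, 0, 0, 0, 0, 0, 0, 0, 0, 0, 0, 0, 0, 0, 0, 0, 0, 0, 0, 0, 0, 0, 0, 0, 0, 0, 0, 0, 0, 0]
  fingers: 0.7
  grip_force: 30

```text
clock: 12.4
tcp_pos: [0.464, -0.3082, 0.039]
orientation: [1.0, -0.0, -0.001, -0.0]
wrist_force: [1.4, 0.1, -1.7]
opening: 0.471
```

Run:
```python
from goal import *
st=r.state();print(st['opening'],st['wrist_force'],st['moment'],st['tcp_pos'])
```

```text
0.4714869232122512 [ 1.39431565  0.06038136 -1.7287418 ] [-0.12997859 -0.15758576 -0.00429991] [ 0.46404558 -0.30823071  0.03900603]
```

servo_tool:
  motion: [0, 0, -0.05, 0, 0, 0, 0, 0, -0.1, 0, 0, 0, 0, 0, -0.16, 0, 0, 0, 0, 0, -0.22, 0, 0, 0, 0, 0, -0.24, 0, 0, 0]

```text
clock: 13.02
tcp_pos: [0.4646, -0.3094, 0.2822]
orientation: [1.0, -0.0, 0.001, 0.0]
wrist_force: [0.5, 0.5, -2.8]
opening: 0.471
```

Run:
```python
from goal import *
st=r.state();print(st['opening'],st['wrist_force'])
print(S+n*.2,delta(S+n*.20,goalR(0)).round(4),st['joints'].round(2))
```

```text
0.4714442178848874 [ 0.4648728   0.53806634 -2.77040407]
[0.54038592 0.03875435 0.32462394] [ 0.0756 -0.3482 -0.0424  0.0084  0.5043 -0.0315] [-0.29  0.37  1.06  1.72 -0.34  1.25  0.85]
```

servo_tool:
  motion: [0.0756, -0.3482, -0.0424, 0.0084, 0.5043, -0.0315, 0.0756, -0.3482, -0.0424, 0.0084, 0.5043, -0.0315, 0.0756, -0.3482, -0.0424, 0.0084, 0.5043, -0.0315, 0.0756, -0.3482, -0.0424, 0.0084, 0.5043, -0.0315, 0.0756, -0.3482, -0.0424, 0.0084, 0.5043, -0.0315, 0.0756, -0.3482, -0.0424, 0.0084, 0.5043, -0.0315, 0.0756, -0.3482, -0.0424, 0.0084, 0.5043, -0.0315, 0.0756, -0.3482, -0.0424, 0.0084, 0.5043, -0.0315]

```text
clock: 14.02
tcp_pos: [0.5396, 0.0418, 0.3208]
orientation: [0.969, 0.017, 0.248, -0.004]
wrist_force: [-0.7, 0.2, -2.6]
opening: 0.469
```

Run:
```python
from goal import *
st=r.state();print(st['opening'],st['wrist_force'])
print(delta(S+n*.20,goalR(0)).round(4),st['joints'].round(2))
c=cam('wrist');save(c,'w9.png');np.savez('/tmp/w9.npz',**c)
s=cam('scene');save(s,'s9.png',(170,130,330,270),5);np.savez('/tmp/s9.npz',**s)
t=cam('top');np.savez('/tmp/t9.npz',**t);save(t,'t9.png',(200,110,330,210),6)
st=r.state();R=Rot.from_quat(st['orientation']).as_matrix();p=st['tcp_pos']
for nm,cc in [('w',c),('s',s),('t',t)]:
    T=(cloud(cc)-p)@R;T=T.reshape(-1,3);T=T[~np.isnan(T[:,0])]
    P=T[(np.hypot(T[:,0],T[:,1])<.045)&(T[:,2]>-.03)&(T[:,2]<.05)]
    P=P[~((abs(P[:,0])>.018)&(P[:,2]<.02))]
    def f(q):
        rho=np.hypot(P[:,0]-q[0],P[:,1]-q[1]);h=q[2]-P[:,2]
        def cyl(a,b,Rr):
            k=np.stack([rho-Rr,np.maximum(a-h,h-b)],-1);return np.minimum(k.max(-1),0)+np.linalg.norm(np.maximum(k,0),axis=-1)
        return np.minimum(cyl(0,.01,.032),cyl(0,.062,.021))
    if len(P)>50:
        sol=least_squares(f,[0,0,.039],loss='soft_l1',f_scale=.001);print(nm,len(P),'cap in tool (x,y,bottom z)',sol.x.round(4),np.median(abs(f(sol.x))))
```

```text
0.4692245634103886 [-0.70099432  0.17906392 -2.56215379]
[ 0.0024  0.0031 -0.0031 -0.002   0.0053  0.0036] [-0.66 -0.14  0.39  2.09  0.25  0.71 -0.38]
w 11095 cap in tool (x,y,bottom z) [-0.0013 -0.0035  0.0395] 0.00031522212144380335
s 649 cap in tool (x,y,bottom z) [-0.0013 -0.0008  0.0394] 0.000884388242020813
```

View pics/w9.png

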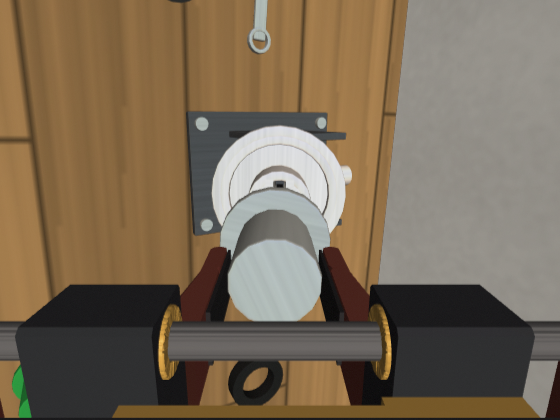

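View pics/s9.png

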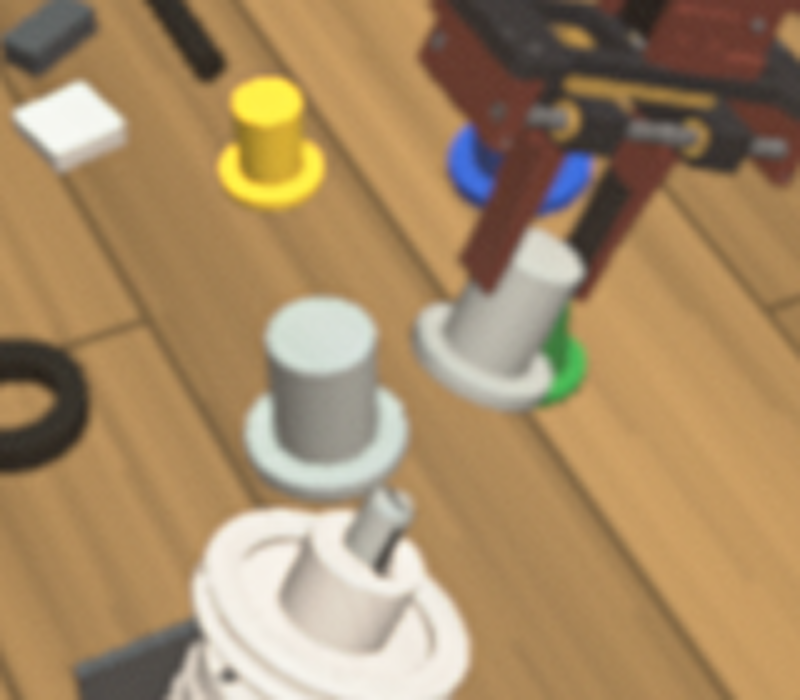

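```bash
cat > rel.py <<'E'
from goal import *
def cyl(rho,h,a,b,Rr):
    k=np.stack([rho-Rr,np.maximum(a-h,h-b)],-1);return np.minimum(k.max(-1),0)+np.linalg.norm(np.maximum(k,0),axis=-1)
def capw(cc,st,tilt=True):
    R=Rot.from_quat(st['orientation']).as_matrix();p=st['tcp_pos']
    T=((cloud(cc)-p)@R).reshape(-1,3);T=T[~np.isnan(T[:,0])]
    P=T[(np.hypot(T[:,0],T[:,1])<.042)&(T[:,2]>-.03)&(T[:,2]<.048)]
    P=P[~((abs(P[:,0])>.019)&(P[:,2]<.022))]
    def f(q):
        a=np.array([q[3],q[4],1]);a/=np.linalg.norm(a)
        d=P-[q[0],q[1],.039];s=d@a;rho=np.linalg.norm(d-s[:,None]*a,axis=1);h=q[2]-s
        return np.minimum(cyl(rho,h,0,.01,.032),cyl(rho,h,0,.062,.021))
    if tilt: s=least_squares(f,[0,0,0,0,0],loss='soft_l1',f_scale=.0005)
    else:
        s=least_squares(lambda q:f([*q,0,0]),[0,0,0],loss='soft_l1',f_scale=.0005);s.x=np.r_[s.x,0,0]
    q=s.x;a=np.array([q[3],q[4],1]);a/=np.linalg.norm(a)
    b=np.array([q[0],q[1],.039])+a*q[2]
    return q,p+R@b,R@a,len(P)
def pulw(cc,capP=None,off=0.,az=AZ):
    P=cloud(cc).reshape(-1,3);P=P[~np.isnan(P[:,0])]
    d=P-S;h=d@n;rho=np.linalg.norm(d-h[:,None]*n,axis=1)
    P=P[(h>.006)&(h<.088)&(rho<.072)]
    if capP is not None: P=P[np.linalg.norm(P-capP,axis=1)>.045]
    nn=axes(az)[0]
    def F(q):
        Q=P-np.array([q[0],q[1],.15+q[2]]);hh=Q@nn;rr=np.linalg.norm(Q-hh[:,None]*nn,axis=1)
        return sdf(rr,hh,off)
    s=least_squares(F,[S[0],S[1],0],loss='soft_l1',f_scale=.0007)
    return np.array([s.x[0],s.x[1],.15+s.x[2]]),nn,len(P)
E
python3 - <<'E'
from rel import *
st=r.state()
for f in ('w9','s9','t9'):
    cc=np.load('/tmp/%s.npz'%f)
    for tl in (1,0):
        q,b,a,N=capw(cc,st,tl);S0,nn,M=pulw(cc,b)
        d=b-S0;h=d@nn;lat=d-h*nn
        print(f,tl,N,M,q.round(4),'S0',S0.round(4),'h',h.round(4),'lat ex,ey mm',(lat@ex*1e3).round(2),(lat@ey*1e3).round(2),'tilt ex ey',((-a)@ex).round(4),((-a)@ey).round(4))
print('tcp based lat', (st['tcp_pos']-S-((st['tcp_pos']-S)@n)*n)@ex,(st['tcp_pos']-S)@ey)
E
```

```text
w9 1 11294 8281 [-0.0013 -0.0035  0.0005  0.0023 -0.    ] S0 [0.6367 0.0428 0.1478] h 0.1591 lat ex,ey mm -2.85 2.03 tilt ex ey 0.0029 -0.0002Traceback (most recent call last):
  File "<stdin>", line 6, in <module>
  File "rel.py", line 15, in capw
    s=least_squares(lambda q:f([*q,0,0]),[0,0,0],loss='soft_l1',f_scale=.0005);s.x=np.r_[s.x,0,0]
    return func(*args, **kwargs)
    vector_fun = VectorFunction(
        fun_wrapped,
    ...<6 lines>...
        workers=workers
    )
    self._update_fun()
    ~~~~~~~~~~~~~~~~^^
    self.f = self.fun_wrapped(xp_copy(self.x))
             ~~~~~~~~~~~~~~~~^^^^^^^^^^^^^^^^^
    return np.atleast_1d(self.fun(x))
                         ~~~~~~~~^^^
    return self.f(x, *self.args, **self.kwargs)
           ~~~~~~^^^^^^^^^^^^^^^^^^^^^^^^^^^^^^
  File "rel.py", line 15, in <lambda>
    s=least_squares(lambda q:f([*q,0,0]),[0,0,0],loss='soft_l1',f_scale=.0005);s.x=np.r_[s.x,0,0]
                             ~^^^^^^^^^^
  File "rel.py", line 10, in f
    a=np.array([q[3],q[4],1]);a/=np.linalg.norm(a)
                              ^^^^^^^^^^^^^^^^^^^^
numpy._core._exceptions._UFuncOutputCastingError: Cannot cast ufunc 'divide' output from dtype('float64') to dtype('int64') with casting rule 'same_kind'
```

```bash
sed -i 's/\[\*q,0,0\]/[*q,0.,0.]/; s/q\[4\],1\]/q[4],1.]/g' rel.py
python3 - <<'E'
from goal import *
print(delta(S+n*.150,goalR(0)).round(4))
E
```

```text
[ 0.003  -0.0005  0.0471 -0.0002  0.0053 -0.0013]
```

servo_tool:
  motion: [0.003, -0.0005, 0.02, 0, 0.005, -0.001, 0.003, -0.0005, 0.04, 0, 0.005, -0.001, 0.003, -0.0005, 0.047, 0, 0.005, -0.001, 0.003, -0.0005, 0.047, 0, 0.005, -0.001, 0.003, -0.0005, 0.047, 0, 0.005, -0.001, 0.003, -0.0005, 0.047, 0, 0.005, -0.001]

```text
clock: 14.92
tcp_pos: [0.5654, 0.041, 0.2826]
orientation: [0.968, 0.016, 0.252, -0.005]
wrist_force: [-0.4, -0.1, -2.3]
opening: 0.473
```

```bash
cat > meas.py <<'E'
from rel import *
import sys
k=sys.argv[1]
st=r.state()
C={n_:cam(n_) for n_ in ('wrist','scene','top')}
st2=r.state()
print('moved',np.abs(st2['tcp_pos']-st['tcp_pos']).max(), 'F',st2['wrist_force'].round(1))
for f,cc in C.items():
    np.savez('/tmp/%s_%s.npz'%(f,k),**cc)
    for tl in (1,0):
        q,b,a,N=capw(cc,st,tl);S0,nn,M=pulw(cc,b)
        d=b-S0;h=d@nn;lat=d-h*nn
        print(f,tl,N,M,q.round(4),'S0',S0.round(4),'h',h.round(4),'lat ex,ey mm',(lat@ex*1e3).round(2),(lat@ey*1e3).round(2),'tilt',((-a)@ex).round(4),((-a)@ey).round(4))
p=st2['tcp_pos'];R=Rot.from_quat(st2['orientation']).as_matrix()
print('tcp-based: h',((p-S)@n).round(4),'lat',((p-S)@ex*1e3).round(2),((p-S)@ey*1e3).round(2),'tilt',(-R[:,2]@ex).round(4),(-R[:,2]@ey).round(4),'tool x',R[:,0]@ex)
save(C['wrist'],'w_%s.png'%k);save(C['scene'],'s_%s.png'%k,(170,130,330,270),5);save(C['top'],'t_%s.png'%k,(200,110,330,210),6)
E
python3 meas.py 10
```

```text
moved 0.00031446024638087655 F [-0.5 -0.2 -2.6]
wrist 1 11301 10402 [-0.0017  0.0002  0.0003  0.0021  0.0022] S0 [0.6368 0.0428 0.1478] h 0.1132 lat ex,ey mm 1.35 0.38 tilt -0.0045 0.0004
wrist 0 11301 10402 [-0.0017  0.0001  0.0003  0.      0.    ] S0 [0.6368 0.0428 0.1478] h 0.1132 lat ex,ey mm 1.28 0.46 tilt -0.0024 -0.0019
scene 1 660 1558 [-0.0017  0.0011  0.0003 -0.0011  0.0085] S0 [0.6375 0.042  0.1477] h 0.1137 lat ex,ey mm 0.74 0.28 tilt -0.0013 0.0066
scene 0 660 1558 [-0.0016  0.0009  0.0003  0.      0.    ] S0 [0.6375 0.042  0.1477] h 0.1136 lat ex,ey mm 0.8 0.51 tilt -0.0024 -0.0019
top 1 17 1189 [ 1.500e-02 -7.000e-04 -4.000e-03  7.657e-01 -1.800e-02] S0 [0.6381 0.0426 0.1468] h 0.1182 lat ex,ey mm 14.93 1.46 tilt -0.6098 -0.0161
top 0 17 1189 [-0.0147  0.0061  0.0001  0.      0.    ] S0 [0.6381 0.0426 0.1468] h 0.1149 lat ex,ey mm -12.38 -5.33 tilt -0.0024 -0.0019
tcp-based: h 0.1508 lat 1.33 1.52 tilt -0.002 -0.0017 tool x 0.9999976811651692
```

View pics/s_10.png

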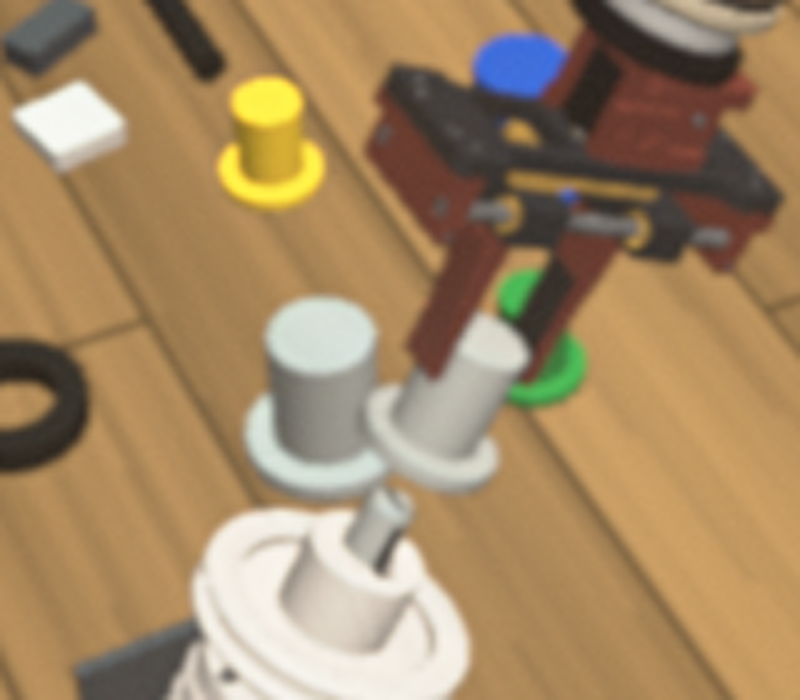

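View pics/w_10.png

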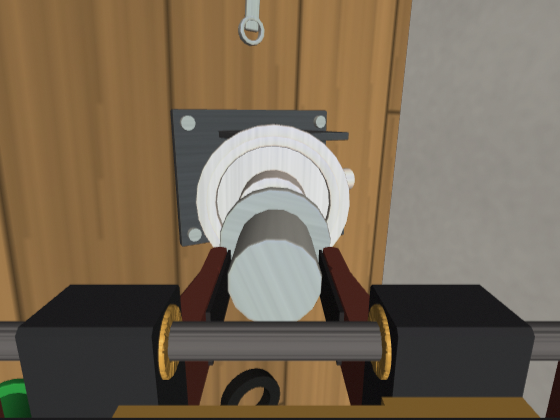

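servo_tool:
  motion: [-0.001, 0.0005, 0.01, 0, 0, 0, -0.001, 0.0005, 0.02, 0, 0, 0, -0.001, 0.0005, 0.025, 0, 0, 0, -0.001, 0.0005, 0.025, 0, 0, 0, -0.001, 0.0005, 0.025, 0, 0, 0]

```text
clock: 15.7
tcp_pos: [0.5767, 0.0409, 0.2595]
orientation: [0.968, 0.016, 0.251, -0.004]
wrist_force: [0.2, -0.4, -1.6]
opening: 0.474
```

```bash
python3 meas.py 11
```

```text
moved 0.000290512726645098 F [ 0.   0.9 -3. ]
wrist 1 11288 11755 [-0.0016  0.0001  0.0003  0.0016  0.0016] S0 [0.6368 0.0428 0.1477] h 0.0877 lat ex,ey mm -0.05 -0.08 tilt -0.003 0.0003
wrist 0 11288 11751 [-0.0017  0.0001  0.0003  0.      0.    ] S0 [0.6368 0.0428 0.1477] h 0.0877 lat ex,ey mm -0.1 -0.02 tilt -0.0014 -0.0013
scene 1 634 1338 [-0.0013  0.0007  0.0003  0.0017  0.0029] S0 [0.6374 0.042  0.1473] h 0.0882 lat ex,ey mm 0.11 0.1 tilt -0.0031 0.0016
scene 0 634 1337 [-0.0013  0.0007  0.0003  0.      0.    ] S0 [0.6374 0.042  0.1473] h 0.0882 lat ex,ey mm 0.08 0.17 tilt -0.0014 -0.0013
top 1 14 1116 [ 0.0266  0.0021 -0.0098  0.3068  0.0263] S0 [0.6377 0.0432 0.1471] h 0.0983 lat ex,ey mm 24.89 -2.16 tilt -0.2946 0.0237
top 0 14 1116 [ 0.0079 -0.0025 -0.0019  0.      0.    ] S0 [0.6377 0.0432 0.1471] h 0.0908 lat ex,ey mm 9.08 2.19 tilt -0.0014 -0.0013
tcp-based: h 0.1257 lat 0.37 1.06 tilt -0.0019 -0.0016 tool x 0.9999978781533374
```

View pics/s_11.png

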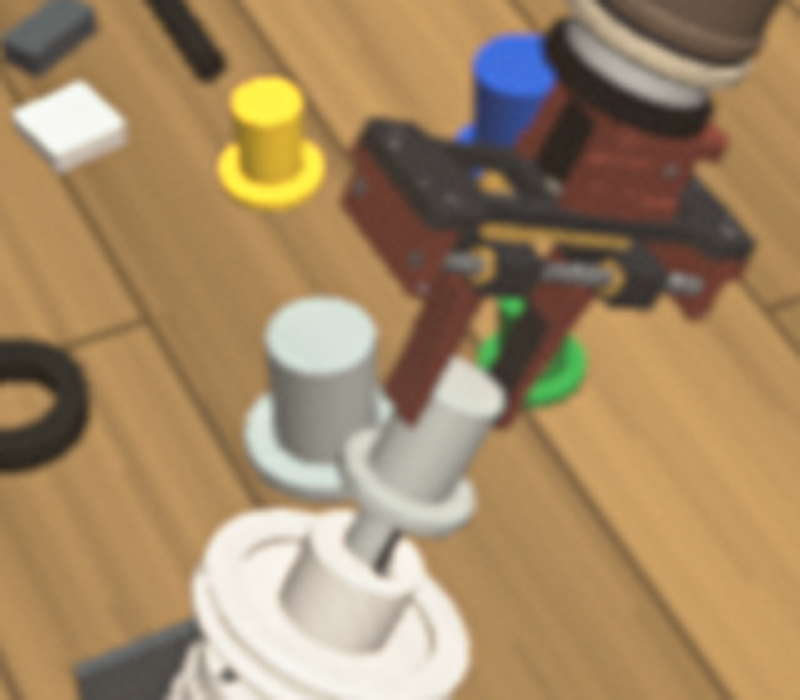

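servo_tool:
  motion: [0, 0, 0.003, 0, 0, 0, 0, 0, 0.006, 0, 0, 0, 0, 0, 0.009, 0, 0, 0, 0, 0, 0.012, 0, 0, 0, 0, 0, 0.012, 0, 0, 0]

```text
clock: 16.48
tcp_pos: [0.5824, 0.0411, 0.2487]
orientation: [0.968, 0.016, 0.251, -0.004]
wrist_force: [0.0, 1.5, -2.8]
opening: 0.468
```

servo_tool:
  motion: [0, 0, 0.003, 0, 0, 0, 0, 0, 0.006, 0, 0, 0, 0, 0, 0.009, 0, 0, 0, 0, 0, 0.009, 0, 0, 0]

```text
clock: 16.98
tcp_pos: [0.5871, 0.0412, 0.2412]
orientation: [0.968, 0.016, 0.251, -0.004]
wrist_force: [1.0, -0.6, -2.1]
opening: 0.469
```

```bash
python3 meas.py 12 | grep -v top
```

```text
moved 0.00019033014008196236 F [ 2.  -0.8 -1.9]
wrist 1 11274 13163 [-0.0016  0.0003  0.0003  0.0022  0.0037] S0 [0.6367 0.0428 0.1477] h 0.0666 lat ex,ey mm 0.36 -0.25 tilt -0.004 0.0025
wrist 0 11274 13162 [-0.0017  0.0001  0.0003  0.      0.    ] S0 [0.6367 0.0428 0.1477] h 0.0666 lat ex,ey mm 0.29 -0.12 tilt -0.0019 -0.0012
scene 1 634 1145 [-0.0015  0.0011  0.0003 -0.0015  0.0072] S0 [0.6368 0.0416 0.147 ] h 0.0672 lat ex,ey mm 0.77 0.16 tilt -0.0004 0.006
scene 0 634 1142 [-0.0015  0.0008  0.0003  0.      0.    ] S0 [0.6369 0.0415 0.147 ] h 0.0671 lat ex,ey mm 0.78 0.48 tilt -0.0019 -0.0012
tcp-based: h 0.1045 lat 0.46 1.01 tilt -0.0019 -0.0013 tool x 0.9999978479604827
```

servo_tool:
  motion: [-0.0003, 0, 0.003, 0, 0, 0, -0.0003, 0, 0.006, 0, 0, 0, -0.0003, 0, 0.009, 0, 0, 0, -0.0003, 0, 0.012, 0, 0, 0, -0.0003, 0, 0.012, 0, 0, 0]

```text
clock: 17.75
tcp_pos: [0.5929, 0.0414, 0.2306]
orientation: [0.968, 0.016, 0.251, -0.004]
wrist_force: [5.6, -1.5, -2.4]
opening: 0.47
```

servo_tool:
  motion: [0, 0, 0.001, 0, 0, 0, 0, 0, 0.002, 0, 0, 0, 0, 0, 0.002, 0, 0, 0]

```text
clock: 18.12
tcp_pos: [0.5937, 0.0413, 0.2294]
orientation: [0.968, 0.016, 0.252, -0.005]
wrist_force: [0.4, -2.4, 4.7]
opening: 0.47
```

```bash
python3 meas.py 13 | grep -v top
```

```text
moved 2.7103066392725195e-05 F [-0.3 -2.3  5.4]
wrist 1 11295 14314 [-0.0017  0.0003  0.0002  0.0015  0.004 ] S0 [0.6366 0.0427 0.1476] h 0.0532 lat ex,ey mm 0.51 -0.26 tilt -0.0039 0.0025
wrist 0 11295 14312 [-0.0017  0.0001  0.0003  0.      0.    ] S0 [0.6366 0.0427 0.1476] h 0.0531 lat ex,ey mm 0.46 -0.12 tilt -0.0024 -0.0015
scene 1 686 1015 [-0.0016  0.001   0.0005 -0.011   0.009 ] S0 [0.6366 0.0412 0.1468] h 0.0535 lat ex,ey mm 0.94 0.48 tilt 0.0086 0.0075
scene 0 686 1015 [-0.0014  0.0007  0.0006  0.      0.    ] S0 [0.6366 0.0412 0.1468] h 0.0534 lat ex,ey mm 1.19 0.76 tilt -0.0024 -0.0015
tcp-based: h 0.0909 lat 0.46 0.88 tilt -0.0024 -0.0015 tool x 0.9999970182454162
```

servo_tool:
  motion: [0, 0, 0.0007, 0, 0, 0, 0, 0, 0.0014, 0, 0, 0, 0, 0, 0.0014, 0, 0, 0]

```text
clock: 18.65
tcp_pos: [0.5943, 0.0412, 0.2292]
orientation: [0.968, 0.015, 0.252, -0.005]
wrist_force: [-9.4, -3.2, 17.2]
opening: 0.475
```

```bash
python3 meas.py 14 | grep -v top
```

```text
moved 3.420530861786286e-05 F [-9.6 -3.7 18.3]
wrist 1 11315 14350 [-0.0022  0.0001 -0.0001 -0.0083  0.0007] S0 [0.6366 0.0427 0.1476] h 0.053 lat ex,ey mm 0.47 -0.23 tilt 0.0052 -0.0013
wrist 0 11315 14349 [-0.0019  0.0001 -0.      0.      0.    ] S0 [0.6366 0.0427 0.1476] h 0.053 lat ex,ey mm 0.74 -0.21 tilt -0.0031 -0.0021
scene 1 687 1009 [-0.0024  0.0012  0.0003 -0.022   0.0185] S0 [0.6368 0.0409 0.1469] h 0.0533 lat ex,ey mm 0.48 0.48 tilt 0.0189 0.0164
scene 0 687 1000 [-0.0018  0.0007  0.0005  0.      0.    ] S0 [0.6367 0.0409 0.1469] h 0.053 lat ex,ey mm 1.1 1.08 tilt -0.0031 -0.0021
tcp-based: h 0.0904 lat 0.89 0.76 tilt -0.0031 -0.0021 tool x 0.9999951575577467
```

View pics/s_14.png

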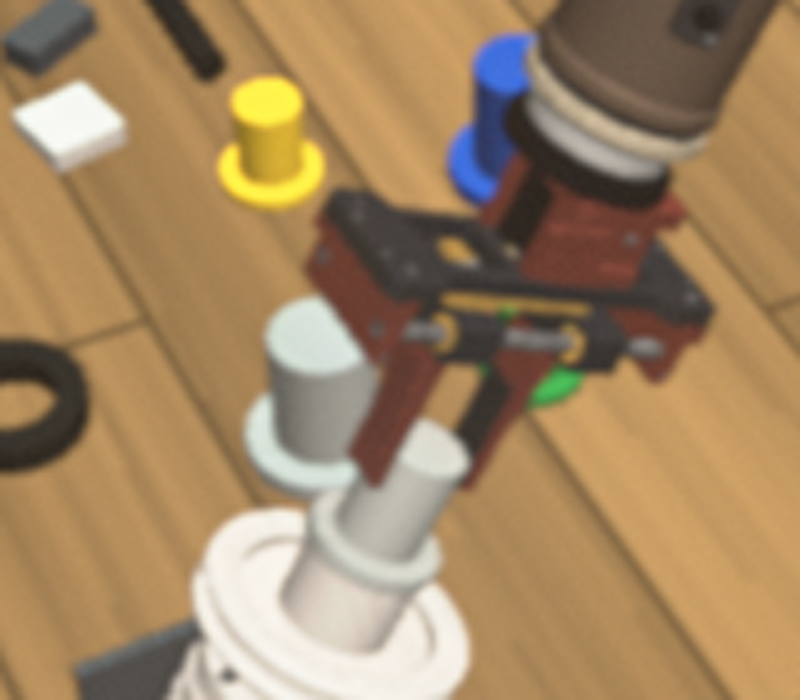

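servo_tool:
  motion: [0, 0, -0.001, 0, 0, 0, 0, 0, -0.001, 0, 0, 0, 0, 0, -0.001, 0, 0, 0, 0, 0, -0.001, 0, 0, 0, 0, 0, -0.001, 0, 0, 0, 0, 0, -0.001, 0, 0, 0]
  fingers: 0

```text
clock: 19.55
tcp_pos: [0.5935, 0.0415, 0.2284]
orientation: [0.968, 0.016, 0.251, -0.004]
wrist_force: [-0.2, -0.6, -0.3]
opening: 0.998
```

servo_tool:
  motion: [0, 0, -0.02, 0, 0, 0, 0, 0, -0.05, 0, 0, 0, 0, 0, -0.09, 0, 0, 0, 0, 0, -0.13, 0, 0, 0, 0, 0, -0.13, 0, 0, 0, 0, 0, -0.13, 0, 0, 0]

```text
clock: 20.3
tcp_pos: [0.5303, 0.0393, 0.3415]
orientation: [0.968, 0.016, 0.251, -0.005]
wrist_force: [0.7, 0.5, -0.4]
opening: 1.002
```

Run:
```python
from rel import *
st=r.state();print(st['opening'],st['wrist_force'],st['clock'])
for f in ('wrist','scene','top'):
    c=cam(f);save(c,f+'_end.png');np.savez('/tmp/%s_e.npz'%f,**c)
    S0,nn,M=pulw(c,S+n*.083)
    P=cloud(c).reshape(-1,3);P=P[~np.isnan(P[:,0])]
    for nm,Sx in (('fixed',S),('fit',S0)):
        d=P-Sx;h=d@n;rho=np.linalg.norm(d-h[:,None]*n,axis=1)
        g=lambda a,b,lo,hi:(np.median(h[(rho>a)&(rho<b)&(h>lo)&(h<hi)]).round(4))
        print(f,nm,'cap top',g(0,.018,.09,.14),'flange top',g(.0235,.030,.055,.08),'rim',g(.045,.06,.01,.06))
    for t in ['tin','seal','spanner']: 
        print(t,[np.round(d['xy']) for d in look_for(f,t)][:2])
save(cam('scene'),'s_e.png',(170,150,330,290),5)
```

```text
1.0023995146736226 [ 0.67370104  0.51717683 -0.40942874] 20.3
wrist fixed cap top 0.1135 flange top 0.0615 rim 0.0192
wrist fit cap top 0.1148 flange top 0.0629 rim 0.0206
tin [array([179.,   3.])]
seal [array([252., 378.])]
spanner [array([257.,  28.]), array([277., 196.])]
scene fixed cap top 0.1133 flange top 0.061 rim 0.019
scene fit cap top 0.1154 flange top 0.0633 rim 0.021
tin [array([307., 346.])]
seal [array([174., 208.])]
spanner [array([266., 389.])]
top fixed cap top 0.1117 flange top 0.0606 rim 0.0186
top fit cap top nan flange top 0.0639 rim 0.0218
tin [array([174., 190.])]
seal [array([397., 150.])]
spanner [array([171., 155.])]
  return _methods._mean(a, axis=axis, dtype=dtype,
  ret = ret.dtype.type(ret / rcount)
```

View pics/s_e.png

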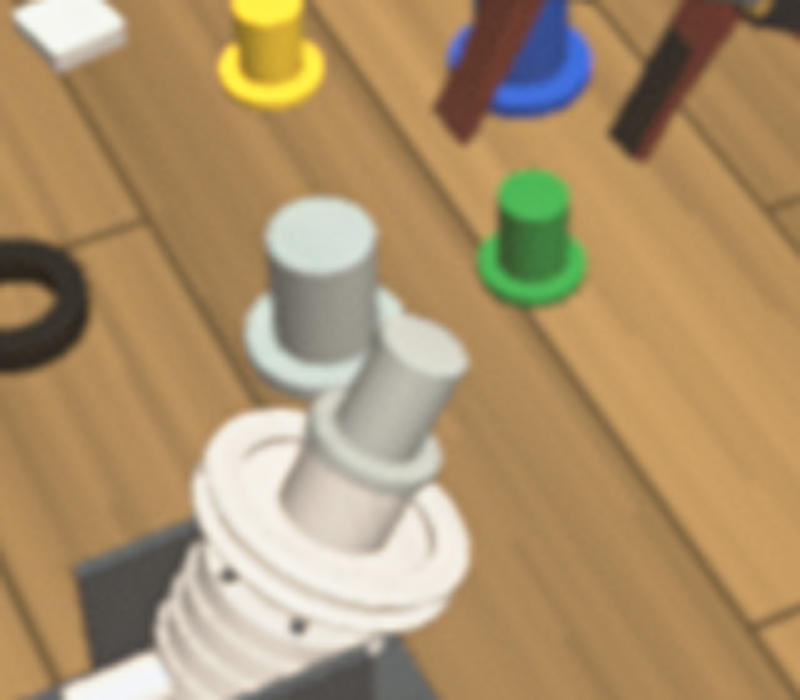

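View pics/wrist_end.png

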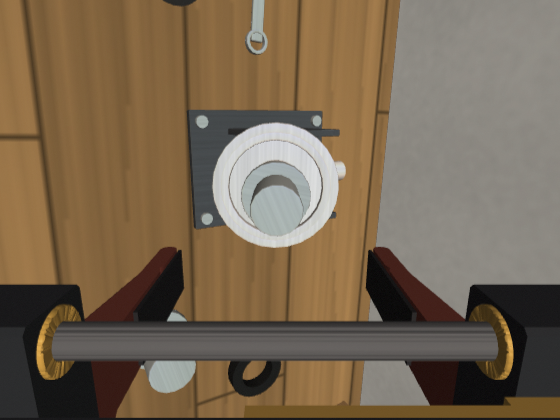

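Run:
```python
import numpy as np
for a,b,box in [('/tmp/top0.npz','/tmp/top_e.npz',[(365,135,415,180),(150,165,200,215),(130,135,215,165)]),('/tmp/scene0.npz','/tmp/scene_e.npz',[(145,185,200,235)])]:
    A=np.load(a)['pixels'].astype(int);B=np.load(b)['pixels'].astype(int)
    for x0,y0,x1,y1 in box: print(a,(x0,y0),np.abs(A-B).max(2)[y0:y1,x0:x1].max())
from h import ticket
print(ticket.close_job())
```

```text
/tmp/top0.npz (365, 135) 5
/tmp/top0.npz (150, 165) 5
/tmp/top0.npz (130, 135) 4
/tmp/scene0.npz (145, 185) 9
the job is handed in; nothing more can be done
None
```

The pulley is fully home on the keys, the cap is on the shaft with its flange on the hub, and the job is handed in. It took about 20 s of the 58 s allowed.

**Pulley:** I measured the keyways about 54° out of line, gripped the hub and turned it by that amount. It slid down 24 mm under a light push and met the shoulder with about 31 N. I let go. In the next wrist picture the hub's end was at 51.4 mm (52 mm expected) and the rim face at 19.1 mm (20 mm expected).

**Cap:** I took the smaller grey steel one, since its body measured about 42 mm across and 62 mm high. The other grey one is larger, and the rest are blue, green or yellow. I lined it up to within about 0.2 mm and pushed it on until it met the hub with about 20 N, then let go and backed off.

**Last checks:**
- **Position:** The cap's top was at 113.5 mm (114 mm expected) and the flange's top face at 61.5 mm (62 mm expected).
- **Robot:** The gripper is open and clear, with no contact force at the wrist.
- **Tin, ring and spanner:** Before and after pictures match around each of them, so they were not moved.

**Checks that disagreed:**
- **Ring:** The detector put it about 10 pixels away from its first position, but the pictures show it unchanged.
- **Fingertips:** In the pictures they end about 27 mm short of where the description puts them. The grips worked as the description says, so I relied on that.
- **Cameras:** The readings along the shaft differed by about 2 mm. The top camera saw too little of the cap to use for lining it up.

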